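# Weigh a nested set of stacking cups on the balance

### The arm

A 6-joint arm with a two-finger parallel gripper is mounted at the origin on a cart in front of the work surface, level with it; the furniture and walls round the work are solid. World frame = base frame: x ahead of the robot, y to its left, z up, the work surface at z = 0. Lengths are in mm, angles in degrees, forces in N, time in s.
With the tool pointing down it reaches from about 300 to 875 mm from the base axis. Payload 6.4 kg.
Tool frame: the origin (TCP) lies between the finger pads; the fingertips stand 14 mm ahead of it and the grasp point (between the pads) lies 5 mm behind it; z points along the fingers, y is the line along which they close (so a half turn about z gives the same grasp; the last joint's range is limited). The gripper opens to 85 mm and grips with 20 to 120 N. Pads are 22 mm wide; open, the fingers measure 114 mm over their backs; the gripper's body (76 mm by 85 mm) begins 54 mm behind the grasp point. The pads swing forward as they close: fully open they stand 13 mm farther back than shut.
Start: joints at [-75.762, 10.359, 92.074, -0, 77.567, -11.82], TCP at [252.605, -516.558, 245.288] pointing down, gripper open.
Joint ranges: [-171.53, 171.53], [-51.25, 118.39], [17.06, 147.69], [-65.23, 245.23], [0, 150.52], [-178.68, 178.68]. Speed limits (degrees/s): [147.25, 147.25, 172.46, 180, 180, 180].

### API

Orientations are given as [roll, pitch, yaw] about the fixed x, y, z axes, in that order (R = Rz(yaw) Ry(pitch) Rx(roll)).
In Python, from bench import readout, capture, get_calibration, workorder gives the robot as it stands.
- The arm moves only by the shell command python3 -m crank 'ROWS' [OPENING] [FORCE]. ROWS is JSON, a list of rows, each an object with "xyz": the shift along the tool's x, y, z normalised to -1 to 1, where 1 is 2 cm, a list of three; "angular": the turn, a rotation vector about the tool's x, y, z normalised to -1 to 1, where 1 is 0.08 rad, a list of three. A call has 1 to 5 rows; each row shifts and turns the commanded pose from where the row before left it, along the tool's axes as they then stand; what a row does not reach is not made up. A row lasts 1/10 s, in which the tool goes at most 50 mm and 8.59 degrees, less where a joint would pass 70% of its speed; a pose out of reach is approached as far as the arm can. A call with a number of a shift or a turn outside -1 to 1 is refused whole. A call with a gripper value outside its range is refused whole. OPENING is the gripper's target within -1 to 1 (fully open at 1, half-way at 0, shut at -1), set as the call begins (- or left out, the last holds). The fingers move at their own pace and stop on an object; FORCE is the grip in N (left out, the last holds). Time passes only in rows, so rows that do not move let the fingers close. It gives the time, the measured TCP pose, the force, the opening and the grip force at its end, in the units of the state.
- readout.read_state(): the state, without advancing time (a new reading comes with each control period).
- capture(name): name is "scene" or "top" or "wrist"; returns (picture, depth): 480x640x3 uint8, red, green, blue; 480x640 float32, mm along the optical axis (not along the pixel's ray), 0 where there is no reading.
- get_calibration(name): a dict with "fx", "fy", "cx", "cy" (pixels), "T" (4x4, takes a point from camera to world coordinates). Camera axes: x right, y down, z forward; pixel columns grow to the right and rows downward; lengths in mm; the calibration is good to about 2 mm. A picture is of the moment at which its call begins: read the wrist's pose just before it. get_calibration takes no time and is no camera call; for the wrist camera it gives the pose at the moment of the call.
- workorder.finish_job(): hands the job in; it is judged then, once.
The state is a dict: "time": time; "joint_positions": joint angles; "joint_velocities": joint speeds; "tau": joint torques, N m; "tool_pos": TCP position; "orientation": TCP orientation; "contact_force": force on the tool from outside, world axes, zero at the start; "moment": the same for the moment, N m; "gripper_width": opening from 0.0 (shut) to 1.0 (fully open); "finger_force": force on a finger pad.
Only numpy, scipy, OpenCV 4.12 (cv2) and the standard library are available. Lean on these libraries where they do the work, as an engineer would, in place of code of your own. Each camera call takes 0.05 s, during which the arm holds its last target. There are 200 camera calls.

### The job

Weigh the whole set of blue cups in one go: with the balance pan still empty press the green key on the terminal to zero it, then nest every blue cup, upright, one inside the other as a single straight stack on the small raised pan, and put the orange lid with the black knob into the mouth of the top cup. When everything stands still and you have let go, press the red key to take the reading, and leave the stack standing there; do not press the red key before that, nor the green one with anything on the pan, and leave the yellow tape, the small bottle and the black marker where they are. The number of cups varies from three to five.

Things in the scene. Friction and masses are not known exactly. Their poses are not given: they have to be found in the camera images.
- balance: white laboratory balance, a fixed case 140 x 140 mm, its top 44 mm above the worktop; origin under its middle. It and the terminal stand and turn differently at each start
- pan_top (a point): centre of the upper face of the balance's round steel pan, 56 mm across and 6 mm thick, raised over the middle of the balance on a stem of 18 mm diameter; 70 mm above the worktop
- terminal: the balance's separate key terminal, to the right of it: a fixed white case 100 mm (x) x 130 mm (y), 28 mm high, with a dark display at the back (+x) and two keys in front; origin under its middle
- tare_key_top (a point): centre of the upper face of the green key: a round push button 26 mm across in a black housing of 42 mm diameter, on the terminal 20 mm in front of its middle and 35 mm to the left (+y). Its top is 50 mm above the worktop at rest, 10 mm over the housing. Pressed straight down: 6 mm travel, 4 N at the bottom; it springs back
- tare_key (a joint): travel of the green key in m, 0 (up) to 0.006 (fully down); it counts as pressed beyond 0.004
- hold_key_top (a point): centre of the upper face of the red key, in all like the green one, but 35 mm to the right (-y) of the terminal's middle
- hold_key (a joint): travel of the red key in m, 0 (up) to 0.006 (fully down); it counts as pressed beyond 0.004
- cup_0: blue stacking cup, about 70 g, upright on the worktop left of the balance (None if absent). Origin: centre of underside, z up. 54 mm tall: body tapers from 36 mm diameter at the foot to 52 mm at 34 mm up; above that, to the rim, an upright collar 62 mm across, mouth 57 mm. Nested, its shoulder stands on the lower cup's rim: its origin is 20 mm above that cup's and its 20 mm collar shows
- cup_1: blue stacking cup, about 70 g, upright on the worktop left of the balance (None if absent). Origin: centre of underside, z up. 54 mm tall: body tapers from 36 mm diameter at the foot to 52 mm at 34 mm up; above that, to the rim, an upright collar 62 mm across, mouth 57 mm. Nested, its shoulder stands on the lower cup's rim: its origin is 20 mm above that cup's and its 20 mm collar shows
- cup_2: blue stacking cup, about 70 g, upright on the worktop left of the balance (None if absent). Origin: centre of underside, z up. 54 mm tall: body tapers from 36 mm diameter at the foot to 52 mm at 34 mm up; above that, to the rim, an upright collar 62 mm across, mouth 57 mm. Nested, its shoulder stands on the lower cup's rim: its origin is 20 mm above that cup's and its 20 mm collar shows
- cup_3: blue stacking cup, about 70 g, upright on the worktop left of the balance (None if absent). Origin: centre of underside, z up. 54 mm tall: body tapers from 36 mm diameter at the foot to 52 mm at 34 mm up; above that, to the rim, an upright collar 62 mm across, mouth 57 mm. Nested, its shoulder stands on the lower cup's rim: its origin is 20 mm above that cup's and its 20 mm collar shows
- cup_4: blue stacking cup, about 70 g, upright on the worktop left of the balance (None if absent). Origin: centre of underside, z up. 54 mm tall: body tapers from 36 mm diameter at the foot to 52 mm at 34 mm up; above that, to the rim, an upright collar 62 mm across, mouth 57 mm. Nested, its shoulder stands on the lower cup's rim: its origin is 20 mm above that cup's and its 20 mm collar shows
- lid: orange round lid, about 30 g, on the worktop at the right, in front of the terminal; origin at the centre of its underside, z up. Spigot 49 mm in diameter and 10 mm deep that goes into a cup's mouth, then a disc 61 mm across from 10 to 14 mm up, then a black knob 20 mm in diameter from 14 to 38 mm up. Seated in a cup its origin is 44 mm above the cup's
- tape_yellow: roll of yellow tape lying flat, 62 mm across and 18 mm high, origin at the centre of its underside; a bystander
- bottle_small: small clear reagent bottle with a white cap, 34 mm across and 68 mm high, origin at the centre of its underside; a bystander
- marker_black: black and white marker pen lying on the worktop, 126 mm long and 16 mm thick, its z axis along the pen and its origin at one end; a bystander
Not all that is in view belongs to the job. Several things look just like the lid: the one meant starts farthest to the robot's left.

How it is judged:
By the outcome, as a careful person would: the job done as asked, in the order asked, and still so for the second after the job is handed in, with the robot touching nothing.
Of cup_0, cup_1, cup_2, cup_3, cup_4 only 3 to 5 are there at a start; the rules pass over those that are not, and their reading is None.
At some moment in a run one of lid may be knocked a few centimetres aside while the robot is not near it.
It also fails if it takes over 208 s, if anything falls off the work surface, if the arm or the gripper's body presses on something with over 40 N, if the wrist force passes 120 N, or if a joint passes its speed limit or range.

## Working session

There is one attempt and no reset: what is moved stays moved. The work goes in short steps, Python scripts to look and compute and a shell command to move; the robot and the scene stay as the last step left them, time stands still between calls to the robot, and variables do not carry over. Pictures are saved under pics/ and viewed, at most 14 in all, crops included, and the job is handed in when it is done.

```bash
ls; mkdir -p pics; python3 - <<'E'
from bench import readout,capture,get_calibration
import cv2,numpy as np
print(readout.read_state())
for n in ("scene","top"):
    p,d=capture(n); cv2.imwrite(f"pics/{n}0.png",p[:,:,::-1]); np.save(f"pics/{n}0.npy",d)
    print(n,get_calibration(n))
E
```

```text
pics
{'time': 0.0, 'joint_positions': array([-7.57636859e+01,  1.04007490e+01,  9.21329921e+01, -2.98215132e-05,
        7.75672926e+01, -1.18201584e+01]), 'joint_velocities': array([0.07667632, 0.03960816, 0.08576132, 0.02091775, 0.1016018 ,
       0.01998823]), 'tau': array([-1.45763220e-04, -4.44871831e+01, -3.51334727e+01, -2.06474269e-04,
        9.34723212e-03,  3.09281415e-05]), 'tool_pos': array([ 252.45300897, -516.01877307,  244.38409671]), 'orientation': array([-1.79901103e+02, -2.06672747e-02,  2.60564611e+01]), 'contact_force': array([ 0.67304781,  0.44062341, -0.3880588 ]), 'moment': array([0.03561934, 0.00652746, 0.0178574 ]), 'finger_force': 0.0, 'gripper_width': 0.9979341972759328}
scene {'fx': 599.3828411631592, 'fy': 599.3828411631592, 'cx': 299.16546601061043, 'cy': 235.20352404054648, 'T': array([[ 6.09821312e-01, -5.99014996e-01,  5.18940268e-01,
        -3.78539896e+02],
       [-7.92457804e-01, -4.70235527e-01,  3.88444562e-01,
        -6.95751813e+02],
       [ 1.13400325e-02, -6.48120038e-01, -7.61453755e-01,
         1.41519769e+03],
       [ 0.00000000e+00,  0.00000000e+00,  0.00000000e+00,
         1.00000000e+00]])}
top {'fx': 514.2232632009809, 'fy': 514.2232632009809, 'cx': 317.9888677278215, 'cy': 237.28410727380262, 'T': array([[-2.86561909e-02, -9.89630722e-01,  1.40747494e-01,
         3.54585685e+02],
       [-9.99586568e-01,  2.87014708e-02, -1.70863569e-03,
        -4.64319168e+00],
       [-2.34874174e-03, -1.40738268e-01, -9.90044051e-01,
         1.29618116e+03],
       [ 0.00000000e+00,  0.00000000e+00,  0.00000000e+00,
         1.00000000e+00]])}
```

View pics/top0.png

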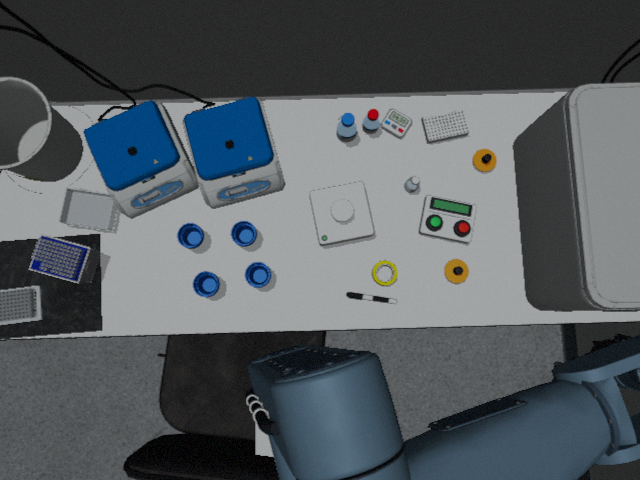

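View pics/scene0.png

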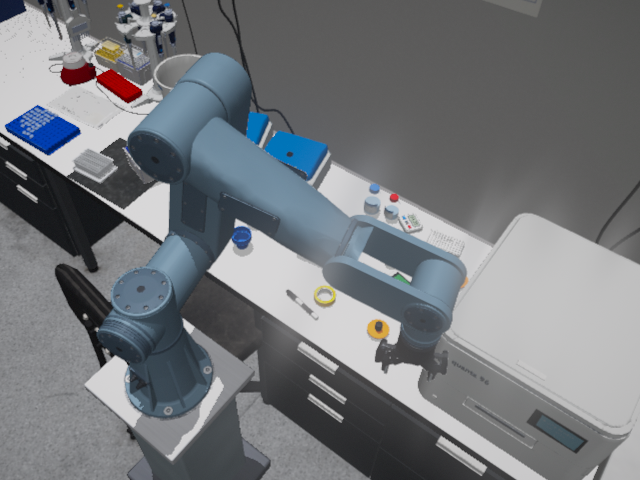

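The top view shows four blue cups at (191,236), (244,234), (206,284) and (258,275). The pan is at (342,210), the green key at (435,222) and the red key at (463,228). The tape (385,272), marker (372,298) and bottle (412,184) stay where they are. There are two lid candidates, (456,271) and (484,160). The one at (456,271) is farther left (+y) and in front of the terminal, so it fits the description. I'll confirm it in a crop while measuring.

```bash
cat > h.py <<'E'
import cv2,numpy as np
from bench import readout,capture,get_calibration
def ray(c,u,v,z):
    "world point on plane z under pixel(s)"
    T=c["T"]; u=np.asarray(u,float); v=np.asarray(v,float)
    d=np.stack([(u-c["cx"])/c["fx"],(v-c["cy"])/c["fy"],np.ones_like(u)],-1)@T[:3,:3].T
    return T[:3,3]+d*((z-T[2,3])/d[...,2])[...,None]
def cloud(c,d):
    v,u=np.indices(d.shape)
    P=np.stack([(u-c["cx"])/c["fx"]*d,(v-c["cy"])/c["fy"]*d,d],-1)
    return P@c["T"][:3,:3].T+c["T"][:3,3]
def mask(p,lo,hi):
    return cv2.inRange(cv2.cvtColor(p,cv2.COLOR_RGB2HSV),lo,hi)
def blobs(m,amin):
    n,l,s,_=cv2.connectedComponentsWithStats(m)
    return [(l==i,s[i]) for i in range(1,n) if s[i][4]>=amin]
COL={"blue":((100,120,30),(125,255,255)),"orange":((8,150,80),(22,255,255)),"red":((0,150,80),(6,255,255)),
 "green":((55,150,60),(85,255,255)),"yellow":((24,150,80),(34,255,255))}
E
python3 - <<'E'
from h import *
p=cv2.imread("pics/top0.png")[:,:,::-1].copy(); d=np.load("pics/top0.npy"); c=get_calibration("top"); W=cloud(c,d)
H={"blue":54,"orange":14,"red":50,"green":50,"yellow":18}
for n,(lo,hi) in COL.items():
    for m,s in blobs(mask(p,lo,hi),40):
        v,u=np.nonzero(m); w=W[m]; zt=np.percentile(w[:,2],90)
        P=ray(c,u,v,H[n]); r=w[np.abs(w[:,2]-H[n])<5]
        if s[4]>2500 or not(90<v.mean()<330): continue
        (x,y),rad=cv2.minEnclosingCircle(P[:,:2].astype(np.float32))
        o=[]
        if len(r)>8: o=cv2.minEnclosingCircle(r[:,:2].astype(np.float32))
        print(n,s[4],"px",u.mean().round(),v.mean().round(),"z90 %.0f"%zt,"ray %.1f %.1f r%.1f"%(x,y,rad),"depth",np.round(np.hstack(o),1) if o else "")
# pan & balance by height
for z0,z1,nm in ((64,76,"pan"),(40,48,"case"),(24,32,"term")):
    m=((W[...,2]>z0)&(W[...,2]<z1)); 
    for b,s in blobs(m.astype(np.uint8),150):
        w=W[b]; v,u=np.nonzero(b)
        if w[:,0].max()<900: print(nm,s[4],u.mean(),v.mean(),w.mean(0).round(1),"rect",[np.round(q,1) for q in cv2.minAreaRect(w[:,:2].astype(np.float32))])
cr=np.vstack([np.hstack([cv2.resize(p[y-40:y+40,x-50:x+50],None,fx=4,fy=4) for x,y in ((456,271),(484,160))])])
cv2.imwrite("pics/lids.png",cr[:,:,::-1])
E
```

```text
blue 137 px 347.0 119.0 z90 104 ray 829.5 -89.9 r17.7 depth 
blue 246 px 158.0 193.0 z90 72 ray 652.1 388.9 r62.8 depth [648.7 383.1  58.4]
blue 225 px 245.0 189.0 z90 70 ray 655.9 173.8 r63.1 depth [651.6 170.   59.2]
blue 486 px 243.0 233.0 z90 51 ray 547.1 174.9 r31.1 depth [547.1 176.1  30.5]
blue 499 px 190.0 235.0 z90 51 ray 545.6 304.8 r31.3 depth [545.6 307.1  30.8]
blue 371 px 62.0 260.0 z90 87 ray 498.9 623.7 r70.1 depth 
blue 498 px 258.0 274.0 z90 51 ray 445.2 141.6 r30.7 depth [445.1 141.8  30.5]
blue 516 px 206.0 284.0 z90 51 ray 425.9 266.7 r31.2 depth [425.8 268.9  30.5]
orange 338 px 484.0 160.0 z90 16 ray 725.7 -439.9 r29.6 depth [ 726.1 -440.2   29.7]
orange 372 px 456.0 271.0 z90 16 ray 442.9 -348.6 r29.3 depth [ 442.8 -348.6   29.8]
red 90 px 463.0 227.0 z90 51 ray 546.9 -363.5 r13.0 depth [ 546.  -362.8   12.4]
green 88 px 435.0 221.0 z90 51 ray 562.9 -295.2 r13.0 depth [ 562.9 -295.6   13. ]
yellow 187 px 384.0 273.0 z90 20 ray 443.1 -169.3 r30.6 depth [ 442.8 -169.3   30.2]
pan 244 12.905737704918034 127.59426229508196 [826.5 743.8  70. ] rect [array([819.3, 7
[... 303 characters left out ...]
, np.float64(26.7)]
pan 638 241.43260188087774 183.83385579937305 [666.1 176.4  70.8] rect [array([668.9, 177.8]), array([ 39.1, 204.3]), np.float64(14.4)]
pan 397 341.26196473551636 210.12090680100755 [594.1 -65.2  68.8] rect [array([594.6, -65. ]), array([55.2, 53.4]), np.float64(18.6)]
case 2102 340.71693625118934 213.2978116079924 [591.3 -64.8  43. ] rect [array([593.4, -65. ]), array([137.2, 138.3]), np.float64(9.7)]
case 803 14.891656288916563 304.4620174346202 [389.9 730.1  44.6] rect [array([390.5, 730.4]), array([77.7, 76.8]), np.float64(5.5)]
term 1222 447.2798690671031 216.32733224222585 [ 578.6 -332.    27.7] rect [array([ 573.6, -332.8]), array([128.3,  99.2]), np.float64(76.2)]
```

View pics/lids.png

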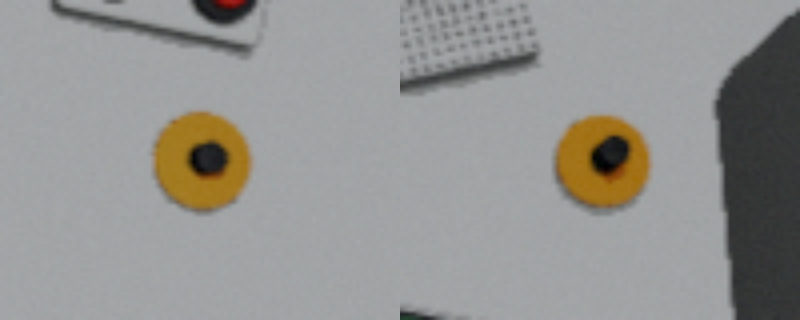

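The crop shows two identical lids. The left one, pixel (456,271), is at y=-349, against y=-440 for the other, so it is the one meant. All heights and sizes match the descriptions. First I'll square the tool to yaw 0 and shut the gripper.

```bash
python3 -m crank '[{"xyz":[0,0,0],"angular":[0,0,0.95]},{"xyz":[0,0,0],"angular":[0,0,0.95]},{"xyz":[0,0,0],"angular":[0,0,0.95]},{"xyz":[0,0,0],"angular":[0,0,0.95]},{"xyz":[0,0,0],"angular":[0,0,0.95]}]' -1 20
python3 -m crank '[{"xyz":[0,0,0],"angular":[0,0,0.93]},{"xyz":[0,-1,0],"angular":[0,0,0]},{"xyz":[0,-1,0],"angular":[0,0,0]},{"xyz":[0,-1,0],"angular":[0,0,0]},{"xyz":[0,-1,0],"angular":[0,0,0]}]'
python3 -m crank '[{"xyz":[0,-1,0],"angular":[0,0,0]},{"xyz":[0,-1,0],"angular":[0,0,0]},{"xyz":[0,-1,0],"angular":[0,0,0]},{"xyz":[0,0,0],"angular":[0,0,0]},{"xyz":[0,0,0],"angular":[0,0,0]}]'
```

```text
time: 0.6
tool_pos: [252.5, -516.2, 244.7]
orientation: [-179.9, 0.0, 4.1]
contact_force: [0.7, -0.3, -0.6]
gripper_width: 0.148
finger_force: 0.0
time: 1.1
tool_pos: [252.4, -435.5, 244.8]
orientation: [-179.9, 0.0, 0.0]
contact_force: [-0.1, -0.0, 0.3]
gripper_width: 0.0
finger_force: 0.0
time: 1.6
tool_pos: [252.6, -376.7, 245.4]
orientation: [180.0, -0.0, 0.0]
contact_force: [-0.0, 0.5, 0.2]
gripper_width: -0.001
finger_force: 0.0
```

```bash
python3 -m crank '[{"xyz":[1,-0.8,0],"angular":[0,0,0]},{"xyz":[1,-0.8,0],"angular":[0,0,0]},{"xyz":[1,-0.8,0],"angular":[0,0,0]},{"xyz":[1,-0.8,0],"angular":[0,0,0]},{"xyz":[1,-0.87,0],"angular":[0,0,0]}]'
python3 -m crank '[{"xyz":[1,0,0.5],"angular":[0,0,0]},{"xyz":[1,0,0.5],"angular":[0,0,0]},{"xyz":[1,0,0.5],"angular":[0,0,0]},{"xyz":[1,0,0.5],"angular":[0,0,0]},{"xyz":[1,0,0.5],"angular":[0,0,0]}]'
python3 -m crank '[{"xyz":[1,0,0.5],"angular":[0,0,0]},{"xyz":[1,0,0.5],"angular":[0,0,0]},{"xyz":[1,0,0.5],"angular":[0,0,0]},{"xyz":[1,0,0.5],"angular":[0,0,0]},{"xyz":[1,0,0.5],"angular":[0,0,0]}]'
python3 -m crank '[{"xyz":[0.5,0,0.5],"angular":[0,0,0]},{"xyz":[0,0,0.5],"angular":[0,0,0]},{"xyz":[0,0,0.5],"angular":[0,0,0]},{"xyz":[0,0,0],"angular":[0,0,0]},{"xyz":[0,0,0],"angular":[0,0,0]}]'
python3 - <<'E'
from h import *
c=get_calibration("wrist"); p,d=capture("wrist"); cv2.imwrite("pics/w1.png",p[:,:,::-1])
print(c["T"].round(3),c["fx"],c["cx"],c["cy"])
W=cloud(c,d)
for n in("green","red"):
    for m,s in blobs(mask(p,*COL[n]),200):
        v,u=np.nonzero(m);P=ray(c,u,v,50);print(n,s,P.mean(0),cv2.minEnclosingCircle(P[:,:2].astype(np.float32)),np.percentile(W[m][:,2],[10,50,90]))
E
```

```text
time: 2.1
tool_pos: [353.4, -295.6, 245.3]
orientation: [180.0, -0.0, -0.0]
contact_force: [-0.3, -1.1, -0.8]
gripper_width: -0.0
finger_force: 0.0
time: 2.6
tool_pos: [453.7, -296.0, 194.5]
orientation: [180.0, 0.0, -0.0]
contact_force: [-0.1, -0.2, 0.1]
gripper_width: -0.001
finger_force: 0.0
time: 3.1
tool_pos: [553.6, -296.0, 144.1]
orientation: [-180.0, 0.0, -0.0]
contact_force: [0.1, -1.0, 0.3]
gripper_width: 0.002
finger_force: 0.0
time: 3.6
tool_pos: [561.8, -295.1, 115.1]
orientation: [-180.0, 0.0, -0.0]
contact_force: [0.2, -0.1, -0.0]
gripper_width: -0.003
finger_force: 0.0
[[ 0.00000e+00 -9.65000e-01 -2.64000e-01  6.28188e+02]
 [-1.00000e+00 -0.00000e+00 -0.00000e+00 -2.95489e+02]
 [ 0.00000e+00  2.64000e-01 -9.65000e-01  2.42827e+02]
 [ 0.00000e+00  0.00000e+00  0.00000e+00  1.00000e+00]] 376.5562601132014 317.44774550249434 234.85352352578272
green [ 297  230   46   44 1431] [ 565.58447512 -296.82609996   50.        ] ((566.10498046875, -296.43731689453125), 12.507698059082031) [47.9223496  48.93467098 49.86276508]
red [ 421  260   44   41 1363] [ 549.93641585 -364.12893872   50.        ] ((549.9074096679688, -364.07098388671875), 12.101570129394531) [48.2050608  49.07279498 49.92871035]
```

View pics/w1.png

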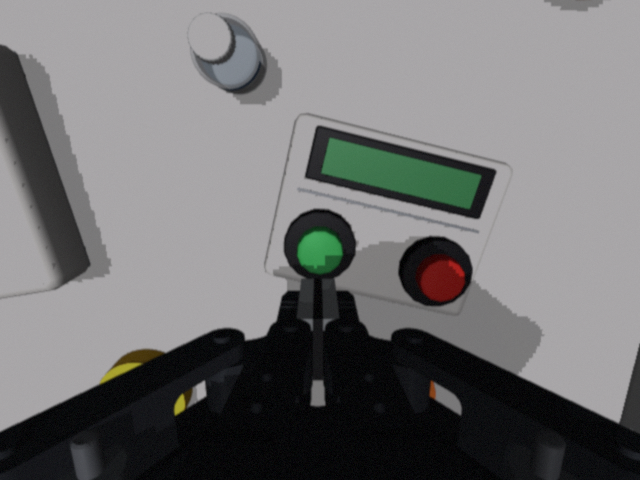

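The wrist view puts the green key at (320,250), just ahead of the fingertips, and the red key at (441,280). Both agree with the top view to within 3 mm. I'll press green now, with the pan empty.

```bash
python3 -m crank '[{"xyz":[0.1,0,0.8],"angular":[0,0,0]},{"xyz":[0,0,0.8],"angular":[0,0,0]},{"xyz":[0,0,0.8],"angular":[0,0,0]},{"xyz":[0,0,0.1],"angular":[0,0,0]},{"xyz":[0,0,0.1],"angular":[0,0,0]}]'
python3 -m crank '[{"xyz":[0,0,0.1],"angular":[0,0,0]},{"xyz":[0,0,0.1],"angular":[0,0,0]},{"xyz":[0,0,0.05],"angular":[0,0,0]},{"xyz":[0,0,0],"angular":[0,0,0]},{"xyz":[0,0,0],"angular":[0,0,0]}]'
```

```text
time: 4.15
tool_pos: [563.9, -294.5, 62.2]
orientation: [-179.9, 0.1, 0.0]
contact_force: [-0.5, 1.6, 2.5]
gripper_width: 0.004
finger_force: 1.0
time: 4.65
tool_pos: [564.7, -295.2, 58.8]
orientation: [180.0, -0.0, 0.0]
contact_force: [-1.2, 0.7, 3.7]
gripper_width: 0.0
finger_force: 1.7
```

```bash
python3 -m crank '[{"xyz":[0,0,0.03],"angular":[0,0,0]},{"xyz":[0,0,0],"angular":[0,0,0]},{"xyz":[0,0,-0.5],"angular":[0,0,0]},{"xyz":[0,0,-1],"angular":[0,0,0]},{"xyz":[0,0,-1],"angular":[0,0,0]}]'
python3 -m crank '[{"xyz":[0,0,-1],"angular":[0,0,0]},{"xyz":[0,-1,-1],"angular":[0,0,0]},{"xyz":[0,-1,-1],"angular":[0,0,0]},{"xyz":[0,-1,-1],"angular":[0,0,0]},{"xyz":[0,-1,-1],"angular":[0,0,0]}]' 1
python3 -m crank '[{"xyz":[-0.18,-1,0],"angular":[0,0,0]},{"xyz":[-0.18,-1,0],"angular":[0,0,0]},{"xyz":[-0.18,-1,0],"angular":[0,0,0]},{"xyz":[-0.18,-1,0],"angular":[0,0,0]},{"xyz":[-0.18,-1,0],"angular":[0,0,0]}]'
python3 -m crank '[{"xyz":[0,-1,0],"angular":[0,0,0]},{"xyz":[0,-1,0],"angular":[0,0,0]},{"xyz":[0,-1,0],"angular":[0,0,0]},{"xyz":[0,-1,0],"angular":[0,0,0]},{"xyz":[0,-1,0],"angular":[0,0,0]}]'
python3 -m crank '[{"xyz":[0,-1,0],"angular":[0,0,0]},{"xyz":[0,-1,0],"angular":[0,0,0]},{"xyz":[0,-1,0],"angular":[0,0,0]},{"xyz":[0,-1,0],"angular":[0,0,0]},{"xyz":[0,-1,0],"angular":[0,0,0]}]'
python3 -m crank '[{"xyz":[0,-1,0],"angular":[0,0,0]},{"xyz":[0,-1,0],"angular":[0,0,0]},{"xyz":[0,-1,0],"angular":[0,0,0]},{"xyz":[0,-1,0],"angular":[0,0,0]},{"xyz":[0,-0.54,0],"angular":[0,0,0]}]'
python3 -m crank '[{"xyz":[0,0,0],"angular":[0,0,0]},{"xyz":[0,0,0],"angular":[0,0,0]}]'
python3 - <<'E'
from h import *
c=get_calibration("wrist"); p,d=capture("wrist"); cv2.imwrite("pics/w2.png",p[:,:,::-1])
W=cloud(c,d)
for m,s in blobs(mask(p,*COL["blue"]),400):
    w=W[m];r=w[np.abs(w[:,2]-53)<4]
    v,u=np.nonzero(m);P=ray(c,u,v,54)
    print(s,cv2.minEnclosingCircle(P[:,:2].astype(np.float32)),cv2.minEnclosingCircle(r[:,:2].astype(np.float32)) if len(r)>5 else 0,np.percentile(w[:,2],95))
E
```

```text
time: 5.15
tool_pos: [564.2, -294.9, 108.0]
orientation: [-180.0, 0.0, 0.0]
contact_force: [0.5, -0.4, 0.6]
gripper_width: 0.0
finger_force: 0.0
time: 5.65
tool_pos: [564.4, -214.4, 208.8]
orientation: [180.0, -0.0, 0.0]
contact_force: [0.2, 0.1, -0.0]
gripper_width: 0.845
finger_force: 0.0
time: 6.15
tool_pos: [545.5, -113.3, 206.6]
orientation: [-180.0, 0.1, 0.0]
contact_force: [-0.3, 0.9, -0.4]
gripper_width: 0.997
finger_force: 0.0
time: 6.65
tool_pos: [545.5, -13.4, 206.7]
orientation: [-180.0, 0.1, 0.0]
contact_force: [-0.4, 0.3, 0.5]
gripper_width: 1.004
finger_force: 0.0
time: 7.15
tool_pos: [545.3, 86.5, 206.7]
orientation: [-180.0, 0.1, 0.0]
contact_force: [-0.0, -0.3, 0.4]
gripper_width: 1.001
finger_force: 0.0
time: 7.65
tool_pos: [545.2, 177.6, 206.8]
orientation: [-180.0, 0.1, 0.1]
contact_force: [-0.1, -0.2, 0.5]
gripper_width: 0.998
finger_force: 0.0
time: 7.85
tool_pos: [545.9, 175.6, 207.3]
orientation: [180.0, 0.0, 0.1]
contact_force: [-0.3, -0.0, -0.5]
gripper_width: 1.001
finger_force: 0.0
[ 143    0  124   22 1559] ((696.040771484375, 249.97262573242188), 40.658
[... 326 characters left out ...]
), 61.55406951904297) 72.0924553039537
[ 277  176   80   79 4906] ((550.4976806640625, 175.80152893066406), 30.8033447265625) ((550.0008544921875, 175.59466552734375), 30.820789337158203) 53.32241141945738
[ 106  178   87   79 5353] ((549.74560546875, 303.6477966308594), 33.5648078918457) ((548.0922241210938, 306.9483947753906), 31.10968017578125) 53.21004938115091
[ 321  293   72   75 4246] ((452.97332763671875, 143.53555297851562), 34.973995208740234) ((447.79156494140625, 142.17037963867188), 31.079116821289062) 53.34605766414164
[ 186  311   61   77 3070] ((435.4467468261719, 264.0216979980469), 37.95317459106445) ((428.463134765625, 267.1982421875), 30.947097778320312) 53.47226308381343
```

```bash
python3 -m crank '[{"xyz":[0.13,0,1],"angular":[0,0,0]},{"xyz":[0,0,1],"angular":[0,0,0]},{"xyz":[0,0,1],"angular":[0,0,0]},{"xyz":[0,0,1],"angular":[0,0,0]},{"xyz":[0,0,1],"angular":[0,0,0]}]'
python3 -m crank '[{"xyz":[0,0,1],"angular":[0,0,0]},{"xyz":[0,0,1],"angular":[0,0,0]},{"xyz":[0,0,0.5],"angular":[0,0,0]},{"xyz":[0,0,0.5],"angular":[0,0,0]},{"xyz":[0,0,0.1],"angular":[0,0,0]}]'
python3 -m crank '[{"xyz":[0,0,0],"angular":[0,0,0]},{"xyz":[0,0,0],"angular":[0,0,0]},{"xyz":[0,0,0],"angular":[0,0,0]},{"xyz":[0,0,0],"angular":[0,0,0]},{"xyz":[0,0,0],"angular":[0,0,0]}]' -1 25
python3 -m crank '[{"xyz":[0,0,0],"angular":[0,0,0]},{"xyz":[0,0,0],"angular":[0,0,0]}]'
```

```text
time: 8.4
tool_pos: [549.1, 174.6, 106.9]
orientation: [180.0, -0.0, -0.1]
contact_force: [-0.1, 0.0, 0.3]
gripper_width: 0.999
finger_force: 0.0
time: 8.9
tool_pos: [548.5, 175.3, 44.9]
orientation: [180.0, 0.1, -0.0]
contact_force: [-1.4, -0.9, 0.2]
gripper_width: 1.001
finger_force: 0.0
time: 9.4
tool_pos: [549.8, 175.9, 46.7]
orientation: [-180.0, -0.1, 0.0]
contact_force: [-0.4, 0.1, 5.5]
gripper_width: 0.701
finger_force: 27.8
time: 9.6
tool_pos: [549.8, 175.9, 46.7]
orientation: [-180.0, -0.1, 0.0]
contact_force: [-0.3, 0.2, 5.5]
gripper_width: 0.701
finger_force: 27.8
```

```bash
python3 -m crank '[{"xyz":[0,0,-0.5],"angular":[0,0,0]},{"xyz":[0,0,-0.5],"angular":[0,0,0]},{"xyz":[0,0,-1],"angular":[0,0,0]},{"xyz":[0,0,-1],"angular":[0,0,0]},{"xyz":[0,0,-1],"angular":[0,0,0]}]'
python3 -m crank '[{"xyz":[0,0.5,-1],"angular":[0,0,0]},{"xyz":[0.2,0.8,-1],"angular":[0,0,0]},{"xyz":[0.3,1,0],"angular":[0,0,0]},{"xyz":[0.3,1,0],"angular":[0,0,0]},{"xyz":[0.3,1,0],"angular":[0,0,0]}]'
python3 -m crank '[{"xyz":[0.3,1,0],"angular":[0,0,0]},{"xyz":[0.3,1,0],"angular":[0,0,0]},{"xyz":[0.3,1,0],"angular":[0,0,0]},{"xyz":[0.3,1,0],"angular":[0,0,0]},{"xyz":[0.07,1,0],"angular":[0,0,0]}]'
python3 -m crank '[{"xyz":[0,1,0],"angular":[0,0,0]},{"xyz":[0,0.8,0],"angular":[0,0,0]},{"xyz":[0,0.6,0],"angular":[0,0,0]},{"xyz":[0,0.34,0],"angular":[0,0,0]},{"xyz":[0,0,0],"angular":[0,0,0]}]'
python3 -m crank '[{"xyz":[0,0,0],"angular":[0,0,0]},{"xyz":[0,0,0],"angular":[0,0,0]},{"xyz":[0,0,0],"angular":[0,0,0]}]'
python3 - <<'E'
from h import *
for n in("top","wrist"):
    c=get_calibration(n); p,d=capture(n); W=cloud(c,d); cv2.imwrite(f"pics/{n}3.png",p[:,:,::-1])
    if n=="top":
      m=((abs(W[...,2]-70)<5)&(abs(W[...,0]-595)<45)&(abs(W[...,1]+65)<45)); print("pan",W[m].mean(0) if m.any() else 0)
    else:
      m=((abs(W[...,2]-68)<6)&(abs(W[...,0]-600)<60)&(abs(W[...,1]+65)<60)).astype(np.uint8)
      for b,s in blobs(m,100): print("pan",s,W[b].min(0),W[b].max(0))
E
```

```text
time: 10.1
tool_pos: [548.7, 175.8, 127.0]
orientation: [-180.0, 0.0, 0.0]
contact_force: [0.6, -0.6, -1.7]
gripper_width: 0.702
finger_force: 27.4
time: 10.6
tool_pos: [571.1, 89.1, 166.7]
orientation: [180.0, -0.0, 0.0]
contact_force: [-0.2, 0.1, -1.4]
gripper_width: 0.705
finger_force: 27.4
time: 11.1
tool_pos: [596.7, -11.1, 166.4]
orientation: [180.0, -0.0, 0.0]
contact_force: [0.8, 0.0, -2.0]
gripper_width: 0.704
finger_force: 27.4
time: 11.6
tool_pos: [596.4, -65.6, 165.8]
orientation: [-180.0, -0.0, -0.0]
contact_force: [0.3, 0.6, 0.3]
gripper_width: 0.7
finger_force: 27.4
time: 11.9
tool_pos: [596.4, -64.3, 165.6]
orientation: [-180.0, 0.0, 0.1]
contact_force: [0.2, 0.2, -1.1]
gripper_width: 0.707
finger_force: 27.4
pan [577.30698965 -62.81400705  68.98010646]
pan [ 277  198   89   45 2263] [596.82107676 -94.40731158  64.41370289] [624.55966555 -39.70610604  71.94966847]
```

View pics/wrist3.png

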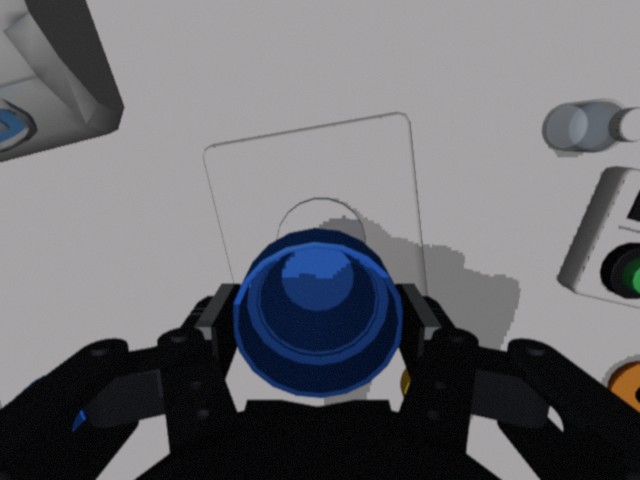

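The cup is held upright. Its rim is centred at about (318,315), with the pan at (321,240) straight ahead below it. Pan centre by the wrist view is about (596.6,-67), so the cup is on target and I'll lower it.

```bash
python3 -m crank '[{"xyz":[0,0.04,0.8],"angular":[0,0,0]},{"xyz":[0,0,0.8],"angular":[0,0,0]},{"xyz":[0,0,0.5],"angular":[0,0,0]},{"xyz":[0,0,0.2],"angular":[0,0,0]},{"xyz":[0,0,0],"angular":[0,0,0]}]'
python3 -m crank '[{"xyz":[0,0,0.1],"angular":[0,0,0]},{"xyz":[0,0,0.05],"angular":[0,0,0]},{"xyz":[0,0,0],"angular":[0,0,0]}]'
```

```text
time: 12.5
tool_pos: [595.8, -65.7, 118.4]
orientation: [-180.0, 0.1, 0.0]
contact_force: [0.3, 0.0, -1.9]
gripper_width: 0.704
finger_force: 27.4
time: 12.8
tool_pos: [596.6, -65.9, 117.0]
orientation: [180.0, -0.0, 0.0]
contact_force: [-0.2, -0.0, -1.1]
gripper_width: 0.7
finger_force: 27.4
```

```bash
python3 -m crank '[{"xyz":[0,0,0.06],"angular":[0,0,0]},{"xyz":[0,0,0],"angular":[0,0,0]},{"xyz":[0,0,0],"angular":[0,0,0]}]'
python3 -m crank '[{"xyz":[0,0,0],"angular":[0,0,0]},{"xyz":[0,0,0],"angular":[0,0,0]},{"xyz":[0,0,0],"angular":[0,0,0]},{"xyz":[0,0,-0.2],"angular":[0,0,0]},{"xyz":[0,0,-0.4],"angular":[0,0,0]}]' 1
python3 -m crank '[{"xyz":[0,0,-0.5],"angular":[0,0,0]},{"xyz":[0,0,-1],"angular":[0,0,0]},{"xyz":[0,0,-1],"angular":[0,0,0]},{"xyz":[0,0,-1],"angular":[0,0,0]},{"xyz":[0,0,-1],"angular":[0,0,0]}]'
python3 -m crank '[{"xyz":[0,0,0],"angular":[0,0,0]},{"xyz":[0,0,0],"angular":[0,0,0]},{"xyz":[0,0,0],"angular":[0,0,0]}]'
cat > st.py <<'E'
from h import *
import sys
# stack & cups by wrist and top: blue blobs with height
for n in sys.argv[1:]:
    c=get_calibration(n); p,d=capture(n); W=cloud(c,d)
    for m,s in blobs(mask(p,*COL["blue"]),100):
        w=W[m];zt=np.percentile(w[:,2],95); r=w[np.abs(w[:,2]-zt)<4]
        if s[4]>30000 or w[:,0].mean()>630: continue
        (x,y),q=cv2.minEnclosingCircle(r[:,:2].astype(np.float32))
        if 24<q<38: print(n,s[4],"z %.1f x %.1f y %.1f r %.1f"%(zt,x,y,q))
print(readout.read_state()["tool_pos"].round(1))
E
python3 st.py wrist top
```

```text
time: 13.1
tool_pos: [596.9, -66.0, 116.8]
orientation: [180.0, -0.1, 0.0]
contact_force: [-2.5, 1.1, 5.2]
gripper_width: 0.702
finger_force: 27.9
time: 13.6
tool_pos: [595.9, -65.7, 127.2]
orientation: [-180.0, 0.1, 0.0]
contact_force: [0.3, -0.7, 0.8]
gripper_width: 1.0
finger_force: 0.0
time: 14.1
tool_pos: [596.7, -65.9, 219.5]
orientation: [180.0, -0.1, 0.0]
contact_force: [0.4, 0.4, 0.4]
gripper_width: 0.996
finger_force: 0.0
time: 14.4
tool_pos: [595.7, -65.6, 216.3]
orientation: [-180.0, 0.1, 0.0]
contact_force: [0.5, 0.6, -0.2]
gripper_width: 1.002
finger_force: 0.0
wrist 7618 z 123.3 x 597.5 y -66.1 r 31.0
top 499 z 53.0 x 545.8 y 306.8 r 30.8
top 497 z 53.6 x 445.1 y 142.3 r 30.5
top 515 z 53.5 x 425.9 y 268.8 r 30.5
[595.7 -65.6 216.1]
```

```bash
python3 -m crank '[{"xyz":[-0.7,-1,0],"angular":[0,0,0]},{"xyz":[-0.7,-1,0],"angular":[0,0,0]},{"xyz":[-0.7,-1,0],"angular":[0,0,0]},{"xyz":[-0.7,-1,0],"angular":[0,0,0]},{"xyz":[-0.7,-1,0],"angular":[0,0,0]}]'
python3 -m crank '[{"xyz":[-0.7,-1,0],"angular":[0,0,0]},{"xyz":[-0.7,-1,0],"angular":[0,0,0]},{"xyz":[-0.7,-1,0],"angular":[0,0,0]},{"xyz":[-0.7,-1,0],"angular":[0,0,0]},{"xyz":[-0.7,-1,0],"angular":[0,0,0]}]'
python3 -m crank '[{"xyz":[-0.47,-0.42,0.6],"angular":[0,0,0]},{"xyz":[0,0,1],"angular":[0,0,0]},{"xyz":[0,0,1],"angular":[0,0,0]},{"xyz":[0,0,1],"angular":[0,0,0]},{"xyz":[0,0,1],"angular":[0,0,0]}]'
python3 -m crank '[{"xyz":[0,0,1],"angular":[0,0,0]},{"xyz":[0,0,1],"angular":[0,0,0]},{"xyz":[0,0,1],"angular":[0,0,0]},{"xyz":[0,0,0.7],"angular":[0,0,0]},{"xyz":[0,0,0.29],"angular":[0,0,0]}]'
python3 -m crank '[{"xyz":[0,0,0],"angular":[0,0,0]},{"xyz":[0,0,0],"angular":[0,0,0]},{"xyz":[0,0,0],"angular":[0,0,0]},{"xyz":[0,0,0],"angular":[0,0,0]},{"xyz":[0,0,0],"angular":[0,0,0]}]' -1 25
python3 -m crank '[{"xyz":[0,0,0],"angular":[0,0,0]},{"xyz":[0,0,0],"angular":[0,0,0]}]'
```

```text
time: 15.0
tool_pos: [525.3, 34.9, 216.5]
orientation: [-180.0, 0.1, 0.0]
contact_force: [-0.1, 0.7, 0.8]
gripper_width: 1.003
finger_force: 0.0
time: 15.5
tool_pos: [455.2, 134.9, 216.7]
orientation: [180.0, 0.1, 0.0]
contact_force: [0.2, 0.4, 0.1]
gripper_width: 1.004
finger_force: 0.0
time: 16.0
tool_pos: [446.2, 142.1, 123.4]
orientation: [180.0, 0.1, 0.0]
contact_force: [0.2, -0.3, -0.5]
gripper_width: 1.0
finger_force: 0.0
time: 16.5
tool_pos: [445.0, 142.0, 43.1]
orientation: [180.0, 0.2, 0.0]
contact_force: [0.4, -0.0, -0.5]
gripper_width: 0.998
finger_force: 0.0
time: 17.0
tool_pos: [447.3, 142.6, 46.1]
orientation: [-180.0, -0.1, 0.0]
contact_force: [-0.1, -0.1, 0.6]
gripper_width: 0.726
finger_force: 27.3
time: 17.2
tool_pos: [447.1, 142.5, 45.9]
orientation: [-180.0, -0.0, 0.0]
contact_force: [-0.4, -0.0, 1.1]
gripper_width: 0.726
finger_force: 27.4
```

```bash
python3 -m crank '[{"xyz":[0,0,-0.5],"angular":[0,0,0]},{"xyz":[0,0,-1],"angular":[0,0,0]},{"xyz":[0,0,-1],"angular":[0,0,0]},{"xyz":[0,0,-1],"angular":[0,0,0]},{"xyz":[0,0,-1],"angular":[0,0,0]}]'
python3 -m crank '[{"xyz":[0,0,-1],"angular":[0,0,0]},{"xyz":[0.7,1,-1],"angular":[0,0,0]},{"xyz":[0.7,1,-1],"angular":[0,0,0]},{"xyz":[0.7,1,0],"angular":[0,0,0]},{"xyz":[0.7,1,0],"angular":[0,0,0]}]'
python3 -m crank '[{"xyz":[0.7,1,0],"angular":[0,0,0]},{"xyz":[0.7,1,0],"angular":[0,0,0]},{"xyz":[0.7,1,0],"angular":[0,0,0]},{"xyz":[0.7,1,0],"angular":[0,0,0]},{"xyz":[0.7,0.8,0],"angular":[0,0,0]}]'
python3 -m crank '[{"xyz":[0.68,0.8,0],"angular":[0,0,0]},{"xyz":[0.5,0.5,0],"angular":[0,0,0]},{"xyz":[0,0.32,0],"angular":[0,0,0]},{"xyz":[0,0,0],"angular":[0,0,0]},{"xyz":[0,0,0],"angular":[0,0,0]}]'
python3 st.py wrist
```

```text
time: 17.7
tool_pos: [446.9, 142.5, 137.2]
orientation: [-180.0, -0.0, 0.0]
contact_force: [1.1, -0.3, -0.6]
gripper_width: 0.723
finger_force: 27.5
time: 18.2
tool_pos: [504.0, 61.8, 197.5]
orientation: [180.0, -0.2, 0.0]
contact_force: [0.2, 0.0, -0.9]
gripper_width: 0.724
finger_force: 27.5
time: 18.7
tool_pos: [573.4, -34.6, 196.4]
orientation: [180.0, -0.0, -0.0]
contact_force: [-0.3, 0.9, -1.1]
gripper_width: 0.723
finger_force: 27.5
time: 19.2
tool_pos: [596.0, -65.2, 195.6]
orientation: [-180.0, 0.0, 0.0]
contact_force: [0.2, -0.8, -1.4]
gripper_width: 0.728
finger_force: 27.5
wrist 25642 z 203.0 x 596.1 y -65.8 r 31.9
[596.  -65.1 195.7]
```

```bash
python3 -m crank '[{"xyz":[0.05,0.02,0.8],"angular":[0,0,0]},{"xyz":[0,0,0.8],"angular":[0,0,0]},{"xyz":[0,0,0.6],"angular":[0,0,0]},{"xyz":[0,0,0.4],"angular":[0,0,0]},{"xyz":[0,0,0.2],"angular":[0,0,0]}]'
python3 -m crank '[{"xyz":[0,0,0.1],"angular":[0,0,0]},{"xyz":[0,0,0.05],"angular":[0,0,0]},{"xyz":[0,0,0],"angular":[0,0,0]},{"xyz":[0,0,0],"angular":[0,0,0]}]'
```

```text
time: 19.75
tool_pos: [596.8, -65.9, 137.9]
orientation: [-180.0, 0.1, 0.0]
contact_force: [-0.1, -0.6, -0.2]
gripper_width: 0.726
finger_force: 27.5
time: 20.15
tool_pos: [598.0, -66.3, 137.2]
orientation: [180.0, -0.1, 0.0]
contact_force: [-0.4, -0.1, -0.7]
gripper_width: 0.72
finger_force: 27.5
```

```bash
python3 -m crank '[{"xyz":[0,0,0.05],"angular":[0,0,0]},{"xyz":[0,0,0.04],"angular":[0,0,0]},{"xyz":[0,0,0],"angular":[0,0,0]},{"xyz":[0,0,0],"angular":[0,0,0]}]'
```

```text
time: 20.55
tool_pos: [598.2, -66.4, 135.9]
orientation: [180.0, -0.1, 0.0]
contact_force: [-1.3, 0.5, 5.2]
gripper_width: 0.72
finger_force: 28.0
```

```bash
python3 -m crank '[{"xyz":[0,0,0],"angular":[0,0,0]},{"xyz":[0,0,0],"angular":[0,0,0]},{"xyz":[0,0,0],"angular":[0,0,0]},{"xyz":[0,0,-0.2],"angular":[0,0,0]},{"xyz":[0,0,-0.4],"angular":[0,0,0]}]' 1
python3 -m crank '[{"xyz":[0,0,-1],"angular":[0,0,0]},{"xyz":[0,0,-1],"angular":[0,0,0]},{"xyz":[0,0,-1],"angular":[0,0,0]},{"xyz":[0,0,-1],"angular":[0,0,0]},{"xyz":[0,0,0],"angular":[0,0,0]}]'
python3 -m crank '[{"xyz":[0,0,0],"angular":[0,0,0]},{"xyz":[0,0,0],"angular":[0,0,0]}]'
python3 st.py wrist top
python3 -m crank '[{"xyz":[-0.3,-1,0],"angular":[0,0,0]},{"xyz":[-0.3,-1,0],"angular":[0,0,0]},{"xyz":[-0.3,-1,0],"angular":[0,0,0]},{"xyz":[-0.3,-1,0],"angular":[0,0,0]},{"xyz":[-0.3,-1,0],"angular":[0,0,0]}]'
python3 -m crank '[{"xyz":[-0.3,-1,0],"angular":[0,0,0]},{"xyz":[-0.3,-1,0],"angular":[0,0,0]},{"xyz":[-0.3,-1,0],"angular":[0,0,0]},{"xyz":[-0.1,-1,0],"angular":[0,0,0]},{"xyz":[0,-1,0],"angular":[0,0,0]}]'
python3 -m crank '[{"xyz":[0,-1,0],"angular":[0,0,0]},{"xyz":[0,-1,0],"angular":[0,0,0]},{"xyz":[0,-1,0],"angular":[0,0,0]},{"xyz":[0,-1,0],"angular":[0,0,0]},{"xyz":[0,-1,0],"angular":[0,0,0]}]'
python3 -m crank '[{"xyz":[0,-1,0],"angular":[0,0,0]},{"xyz":[0,-1,0],"angular":[0,0,0]},{"xyz":[0,-1,0],"angular":[0,0,0]},{"xyz":[0,-0.65,0],"angular":[0,0,0]},{"xyz":[0,0,0],"angular":[0,0,0]}]'
python3 -m crank '[{"xyz":[0,0,0],"angular":[0,0,0]},{"xyz":[0,0,0],"angular":[0,0,0]}]'
python3 st.py wrist
```

```text
time: 21.05
tool_pos: [597.1, -66.1, 146.5]
orientation: [-180.0, 0.1, 0.0]
contact_force: [0.2, -0.4, 0.1]
gripper_width: 0.999
finger_force: 0.0
time: 21.55
tool_pos: [599.6, -66.8, 231.0]
orientation: [179.9, -0.4, 0.0]
contact_force: [0.1, -0.5, 0.7]
gripper_width: 1.003
finger_force: 0.0
time: 21.75
tool_pos: [596.9, -66.0, 225.6]
orientation: [-180.0, 0.1, 0.0]
contact_force: [-0.4, 0.5, -0.3]
gripper_width: 0.997
finger_force: 0.0
wrist 8484 z 143.3 x 598.7 y -66.7 r 30.8
top 499 z 52.9 x 546.6 y 306.3 r 31.0
top 515 z 53.7 x 426.2 y 268.9 r 30.4
[596.9 -66.  225.4]
time: 22.35
tool_pos: [566.5, 35.6, 226.1]
orientation: [-180.0, 0.1, 0.0]
contact_force: [0.6, -0.4, 0.2]
gripper_width: 1.003
finger_force: 0.0
time: 22.85
tool_pos: [546.3, 135.5, 226.3]
orientation: [-180.0, 0.1, 0.1]
contact_force: [0.5, 0.4, -0.0]
gripper_width: 1.003
finger_force: 0.0
time: 23.35
tool_pos: [546.3, 235.4, 226.2]
orientation: [-180.0, 0.1, 0.1]
contact_force: [0.4, -1.1, -0.2]
gripper_width: 1.003
finger_force: 0.0
time: 23.85
tool_pos: [546.5, 308.5, 226.3]
orientation: [-180.0, 0.1, 0.2]
contact_force: [-0.3, 0.2, 0.8]
gripper_width: 1.006
finger_force: 0.0
time: 24.05
tool_pos: [547.4, 306.1, 226.7]
orientation: [180.0, 0.0, -0.0]
contact_force: [-0.4, -0.7, -0.5]
gripper_width: 0.998
finger_force: 0.0
wrist 4309 z 53.4 x 548.4 y 306.9 r 30.8
wrist 416 z 82.9 x 483.8 y 554.8 r 37.5
wrist 3675 z 53.3 x 428.3 y 268.5 r 31.3
[547.5 306.  226.8]
```

```bash
python3 -m crank '[{"xyz":[0,-0.03,1],"angular":[0,0,0]},{"xyz":[0,0,1],"angular":[0,0,0]},{"xyz":[0,0,1],"angular":[0,0,0]},{"xyz":[0,0,1],"angular":[0,0,0]},{"xyz":[0,0,1],"angular":[0,0,0]}]'
python3 -m crank '[{"xyz":[0,0,1],"angular":[0,0,0]},{"xyz":[0,0,1],"angular":[0,0,0]},{"xyz":[0,0,1],"angular":[0,0,0]},{"xyz":[0,0,0.76],"angular":[0,0,0]},{"xyz":[0,0,0.3],"angular":[0,0,0]}]'
python3 -m crank '[{"xyz":[0,0,0],"angular":[0,0,0]},{"xyz":[0,0,0],"angular":[0,0,0]},{"xyz":[0,0,0],"angular":[0,0,0]},{"xyz":[0,0,0],"angular":[0,0,0]},{"xyz":[0,0,0],"angular":[0,0,0]}]' -1 25
python3 -m crank '[{"xyz":[0,0,0],"angular":[0,0,0]},{"xyz":[0,0,0],"angular":[0,0,0]}]'
```

```text
time: 24.6
tool_pos: [547.8, 306.5, 126.3]
orientation: [180.0, -0.0, -0.0]
contact_force: [-0.0, 0.3, -0.3]
gripper_width: 1.001
finger_force: 0.0
time: 25.1
tool_pos: [546.6, 306.4, 43.9]
orientation: [179.9, 0.1, -0.0]
contact_force: [0.1, -0.4, 0.4]
gripper_width: 0.999
finger_force: 0.0
time: 25.6
tool_pos: [548.1, 307.6, 46.7]
orientation: [-180.0, -0.1, 0.0]
contact_force: [0.4, 0.3, 2.5]
gripper_width: 0.713
finger_force: 27.5
time: 25.8
tool_pos: [548.2, 307.6, 46.6]
orientation: [-180.0, -0.1, 0.0]
contact_force: [0.2, 0.1, 5.5]
gripper_width: 0.711
finger_force: 27.8
```

```bash
python3 -m crank '[{"xyz":[0,0,-0.5],"angular":[0,0,0]},{"xyz":[0,0,-1],"angular":[0,0,0]},{"xyz":[0,0,-1],"angular":[0,0,0]},{"xyz":[0,0,-1],"angular":[0,0,0]},{"xyz":[0,0,-1],"angular":[0,0,0]}]'
python3 -m crank '[{"xyz":[0,0,-1],"angular":[0,0,0]},{"xyz":[0.2,1,-1],"angular":[0,0,0]},{"xyz":[0.2,1,-1],"angular":[0,0,0]},{"xyz":[0.2,1,-0.75],"angular":[0,0,0]},{"xyz":[0.2,1,0],"angular":[0,0,0]}]'
python3 -m crank '[{"xyz":[0.2,1,0],"angular":[0,0,0]},{"xyz":[0.2,1,0],"angular":[0,0,0]},{"xyz":[0.2,1,0],"angular":[0,0,0]},{"xyz":[0.2,1,0],"angular":[0,0,0]},{"xyz":[0.2,1,0],"angular":[0,0,0]}]'
python3 -m crank '[{"xyz":[0.2,1,0],"angular":[0,0,0]},{"xyz":[0.2,1,0],"angular":[0,0,0]},{"xyz":[0.2,1,0],"angular":[0,0,0]},{"xyz":[0.1,1,0],"angular":[0,0,0]},{"xyz":[0,1,0],"angular":[0,0,0]}]'
python3 -m crank '[{"xyz":[0,1,0],"angular":[0,0,0]},{"xyz":[0,1,0],"angular":[0,0,0]},{"xyz":[0,0.9,0],"angular":[0,0,0]},{"xyz":[0,0.8,0],"angular":[0,0,0]},{"xyz":[0,0.6,0],"angular":[0,0,0]}]'
python3 -m crank '[{"xyz":[0,0.38,0],"angular":[0,0,0]},{"xyz":[0,0,0],"angular":[0,0,0]},{"xyz":[0,0,0],"angular":[0,0,0]},{"xyz":[0,0,0],"angular":[0,0,0]}]'
python3 st.py wrist
```

```text
time: 26.3
tool_pos: [547.0, 307.2, 136.4]
orientation: [180.0, 0.1, 0.0]
contact_force: [0.5, -0.1, -1.2]
gripper_width: 0.711
finger_force: 27.6
time: 26.8
tool_pos: [564.7, 227.0, 213.7]
orientation: [-180.0, -0.2, 0.0]
contact_force: [-0.4, 0.1, -1.0]
gripper_width: 0.71
finger_force: 27.6
time: 27.3
tool_pos: [583.2, 126.6, 210.7]
orientation: [-180.0, 0.0, 0.0]
contact_force: [-0.1, -0.4, -0.3]
gripper_width: 0.716
finger_force: 27.6
time: 27.8
tool_pos: [597.3, 26.6, 210.6]
orientation: [-180.0, 0.0, 0.0]
contact_force: [-1.0, 0.1, -0.8]
gripper_width: 0.714
finger_force: 27.6
time: 28.3
tool_pos: [597.5, -59.8, 210.7]
orientation: [-180.0, 0.0, -0.0]
contact_force: [-1.3, 0.0, -1.1]
gripper_width: 0.714
finger_force: 27.6
time: 28.7
tool_pos: [597.6, -65.5, 210.7]
orientation: [-180.0, 0.0, 0.1]
contact_force: [-0.3, 0.2, -1.0]
gripper_width: 0.715
finger_force: 27.6
wrist 25542 z 217.3 x 597.4 y -66.0 r 31.8
[597.6 -65.5 210.7]
```

```bash
python3 -m crank '[{"xyz":[0.05,0.03,0.8],"angular":[0,0,0]},{"xyz":[0,0,0.8],"angular":[0,0,0]},{"xyz":[0,0,0.5],"angular":[0,0,0]},{"xyz":[0,0,0.3],"angular":[0,0,0]},{"xyz":[0,0,0.2],"angular":[0,0,0]}]'
python3 -m crank '[{"xyz":[0,0,0.08],"angular":[0,0,0]},{"xyz":[0,0,0.06],"angular":[0,0,0]},{"xyz":[0,0,0],"angular":[0,0,0]},{"xyz":[0,0,0],"angular":[0,0,0]}]'
python3 -m crank '[{"xyz":[0,0,0.05],"angular":[0,0,0]},{"xyz":[0,0,0],"angular":[0,0,0]},{"xyz":[0,0,0],"angular":[0,0,0]}]'
```

```text
time: 29.25
tool_pos: [598.2, -66.7, 157.4]
orientation: [-180.0, 0.1, 0.0]
contact_force: [-0.3, -0.5, -0.1]
gripper_width: 0.713
finger_force: 27.6
time: 29.65
tool_pos: [599.2, -67.0, 156.7]
orientation: [180.0, -0.1, 0.0]
contact_force: [-0.5, -0.1, 2.0]
gripper_width: 0.711
finger_force: 27.8
time: 29.95
tool_pos: [599.6, -67.0, 156.6]
orientation: [180.0, -0.1, 0.0]
contact_force: [-0.9, 1.5, 6.9]
gripper_width: 0.713
finger_force: 28.2
```

```bash
python3 -m crank '[{"xyz":[0,0,0],"angular":[0,0,0]},{"xyz":[0,0,0],"angular":[0,0,0]},{"xyz":[0,0,0],"angular":[0,0,0]},{"xyz":[0,0,-0.2],"angular":[0,0,0]},{"xyz":[0,0,-0.4],"angular":[0,0,0]}]' 1
python3 -m crank '[{"xyz":[0,0,-1],"angular":[0,0,0]},{"xyz":[0,0,-1],"angular":[0,0,0]},{"xyz":[0,0,-1],"angular":[0,0,0]},{"xyz":[0,0,-1],"angular":[0,0,0]},{"xyz":[0,0,0],"angular":[0,0,0]}]'
python3 -m crank '[{"xyz":[0,0,0],"angular":[0,0,0]},{"xyz":[0,0,0],"angular":[0,0,0]}]'
python3 st.py wrist top
python3 -m crank '[{"xyz":[-0.5,-1,0],"angular":[0,0,0]},{"xyz":[-0.5,-1,0],"angular":[0,0,0]},{"xyz":[-0.5,-1,0],"angular":[0,0,0]},{"xyz":[-0.5,-1,0],"angular":[0,0,0]},{"xyz":[-0.5,-1,0],"angular":[0,0,0]}]'
python3 -m crank '[{"xyz":[-0.5,-1,0],"angular":[0,0,0]},{"xyz":[-0.5,-1,0],"angular":[0,0,0]},{"xyz":[-0.5,-1,0],"angular":[0,0,0]},{"xyz":[-0.5,-1,0],"angular":[0,0,0]},{"xyz":[-0.5,-1,0],"angular":[0,0,0]}]'
python3 -m crank '[{"xyz":[-0.5,-1,0],"angular":[0,0,0]},{"xyz":[-0.5,-1,0],"angular":[0,0,0]},{"xyz":[-0.5,-1,0],"angular":[0,0,0]},{"xyz":[-0.5,-1,0],"angular":[0,0,0]},{"xyz":[-0.5,-1,0],"angular":[0,0,0]}]'
python3 -m crank '[{"xyz":[-0.5,-1,0],"angular":[0,0,0]},{"xyz":[-0.53,-0.78,0],"angular":[0,0,0]},{"xyz":[0,0,0],"angular":[0,0,0]},{"xyz":[0,0,0],"angular":[0,0,0]},{"xyz":[0,0,0],"angular":[0,0,0]}]'
python3 st.py wrist
```

```text
time: 30.45
tool_pos: [598.0, -66.7, 166.4]
orientation: [-180.0, 0.1, 0.0]
contact_force: [0.2, 0.2, -0.6]
gripper_width: 1.001
finger_force: 0.0
time: 30.95
tool_pos: [600.5, -67.4, 251.0]
orientation: [179.9, -0.4, 0.0]
contact_force: [0.1, -0.1, 0.2]
gripper_width: 1.005
finger_force: 0.0
time: 31.15
tool_pos: [597.9, -66.6, 245.6]
orientation: [-180.0, 0.1, 0.0]
contact_force: [-0.1, -0.0, -1.1]
gripper_width: 1.001
finger_force: 0.0
wrist 8619 z 163.3 x 600.1 y -67.5 r 30.9
top 527 z 166.6 x 593.8 y -66.2 r 29.6
top 515 z 54.0 x 425.9 y 268.6 r 30.2
[597.9 -66.6 245.4]
time: 31.75
tool_pos: [547.4, 34.7, 246.3]
orientation: [-180.0, 0.1, 0.1]
contact_force: [-0.1, -0.2, -0.3]
gripper_width: 0.999
finger_force: 0.0
time: 32.25
tool_pos: [497.2, 134.6, 246.4]
orientation: [-180.0, 0.0, 0.1]
contact_force: [-0.1, -0.5, -0.1]
gripper_width: 0.998
finger_force: 0.0
time: 32.75
tool_pos: [447.0, 234.4, 246.4]
orientation: [180.0, 0.0, 0.1]
contact_force: [0.2, -0.3, -1.0]
gripper_width: 0.998
finger_force: 0.0
time: 33.25
tool_pos: [427.9, 268.3, 246.7]
orientation: [180.0, 0.0, 0.0]
contact_force: [-0.9, 0.5, -0.2]
gripper_width: 0.998
finger_force: 0.0
wrist 3812 z 53.3 x 428.3 y 268.3 r 30.7
[428.1 268.2 246.8]
```

```bash
python3 -m crank '[{"xyz":[0,0,1],"angular":[0,0,0]},{"xyz":[0,0,1],"angular":[0,0,0]},{"xyz":[0,0,1],"angular":[0,0,0]},{"xyz":[0,0,1],"angular":[0,0,0]},{"xyz":[0,0,1],"angular":[0,0,0]}]'
python3 -m crank '[{"xyz":[0,0,1],"angular":[0,0,0]},{"xyz":[0,0,1],"angular":[0,0,0]},{"xyz":[0,0,1],"angular":[0,0,0]},{"xyz":[0,0,1],"angular":[0,0,0]},{"xyz":[0,0,0.7],"angular":[0,0,0]}]'
python3 -m crank '[{"xyz":[0,0,0.36],"angular":[0,0,0]},{"xyz":[0,0,0],"angular":[0,0,0]}]'
python3 -m crank '[{"xyz":[0,0,0],"angular":[0,0,0]},{"xyz":[0,0,0],"angular":[0,0,0]},{"xyz":[0,0,0],"angular":[0,0,0]},{"xyz":[0,0,0],"angular":[0,0,0]},{"xyz":[0,0,0],"angular":[0,0,0]}]' -1 25
python3 -m crank '[{"xyz":[0,0,0],"angular":[0,0,0]},{"xyz":[0,0,0],"angular":[0,0,0]}]'
```

```text
time: 33.8
tool_pos: [428.4, 268.0, 146.1]
orientation: [180.0, -0.0, -0.1]
contact_force: [-0.2, 0.1, -0.5]
gripper_width: 1.001
finger_force: 0.0
time: 34.3
tool_pos: [427.8, 267.8, 51.5]
orientation: [180.0, 0.1, -0.1]
contact_force: [-0.4, -0.8, 0.4]
gripper_width: 1.005
finger_force: 0.0
time: 34.5
tool_pos: [427.5, 268.2, 44.9]
orientation: [180.0, 0.1, -0.0]
contact_force: [-0.7, 0.3, 0.7]
gripper_width: 1.0
finger_force: 0.0
time: 35.0
tool_pos: [429.0, 269.0, 46.9]
orientation: [-180.0, -0.1, 0.0]
contact_force: [-0.5, -1.2, 6.4]
gripper_width: 0.705
finger_force: 27.9
time: 35.2
tool_pos: [428.9, 269.0, 46.9]
orientation: [-180.0, -0.1, 0.0]
contact_force: [-0.2, -1.2, 7.3]
gripper_width: 0.702
finger_force: 27.9
```

```bash
python3 -m crank '[{"xyz":[0,0,-0.5],"angular":[0,0,0]},{"xyz":[0,0,-1],"angular":[0,0,0]},{"xyz":[0,0,-1],"angular":[0,0,0]},{"xyz":[0,0,-1],"angular":[0,0,0]},{"xyz":[0,0,-1],"angular":[0,0,0]}]'
python3 -m crank '[{"xyz":[0,0,-1],"angular":[0,0,0]},{"xyz":[0.5,1,-1],"angular":[0,0,0]},{"xyz":[0.5,1,-1],"angular":[0,0,0]},{"xyz":[0.5,1,-1],"angular":[0,0,0]},{"xyz":[0.5,1,-1],"angular":[0,0,0]}]'
python3 -m crank '[{"xyz":[0.5,1,0],"angular":[0,0,0]},{"xyz":[0.5,1,0],"angular":[0,0,0]},{"xyz":[0.5,1,0],"angular":[0,0,0]},{"xyz":[0.5,1,0],"angular":[0,0,0]},{"xyz":[0.5,1,0],"angular":[0,0,0]}]'
python3 -m crank '[{"xyz":[0.5,1,0],"angular":[0,0,0]},{"xyz":[0.5,1,0],"angular":[0,0,0]},{"xyz":[0.5,1,0],"angular":[0,0,0]},{"xyz":[0.5,1,0],"angular":[0,0,0]},{"xyz":[0.5,1,0],"angular":[0,0,0]}]'
python3 -m crank '[{"xyz":[0.5,1,0],"angular":[0,0,0]},{"xyz":[0.5,0.8,0],"angular":[0,0,0]},{"xyz":[0.5,0.6,0],"angular":[0,0,0]},{"xyz":[0.03,0.37,0],"angular":[0,0,0]},{"xyz":[0,0,0],"angular":[0,0,0]}]'
python3 -m crank '[{"xyz":[0,0,0],"angular":[0,0,0]},{"xyz":[0,0,0],"angular":[0,0,0]},{"xyz":[0,0,0],"angular":[0,0,0]}]'
python3 st.py wrist
```

```text
time: 35.7
tool_pos: [427.5, 268.7, 136.9]
orientation: [-180.0, 0.0, 0.0]
contact_force: [0.4, -0.3, -1.4]
gripper_width: 0.699
finger_force: 27.5
time: 36.2
tool_pos: [467.7, 188.1, 236.9]
orientation: [-180.0, 0.0, 0.0]
contact_force: [1.4, 0.1, -0.7]
gripper_width: 0.705
finger_force: 27.5
time: 36.7
tool_pos: [517.9, 88.1, 236.1]
orientation: [-180.0, 0.0, 0.0]
contact_force: [0.1, 0.8, -1.0]
gripper_width: 0.705
finger_force: 27.5
time: 37.2
tool_pos: [568.0, -11.8, 236.1]
orientation: [-180.0, 0.0, 0.0]
contact_force: [0.2, 0.8, -0.9]
gripper_width: 0.702
finger_force: 27.5
time: 37.7
tool_pos: [598.6, -67.2, 235.5]
orientation: [-180.0, 0.0, -0.0]
contact_force: [0.1, -0.3, -1.2]
gripper_width: 0.703
finger_force: 27.5
time: 38.0
tool_pos: [598.4, -65.9, 235.8]
orientation: [-180.0, 0.0, 0.1]
contact_force: [-0.2, 0.1, -0.5]
gripper_width: 0.699
finger_force: 27.5
wrist 25821 z 242.1 x 597.7 y -66.2 r 31.4
[598.5 -66.  235.8]
```

```bash
python3 -m crank '[{"xyz":[0,0.02,0.8],"angular":[0,0,0]},{"xyz":[0,0,0.8],"angular":[0,0,0]},{"xyz":[0,0,0.6],"angular":[0,0,0]},{"xyz":[0,0,0.4],"angular":[0,0,0]},{"xyz":[0,0,0.25],"angular":[0,0,0]}]'
python3 -m crank '[{"xyz":[0,0,0.08],"angular":[0,0,0]},{"xyz":[0,0,0.05],"angular":[0,0,0]},{"xyz":[0,0,0],"angular":[0,0,0]},{"xyz":[0,0,0],"angular":[0,0,0]}]'
python3 -m crank '[{"xyz":[0,0,0.04],"angular":[0,0,0]},{"xyz":[0,0,0],"angular":[0,0,0]},{"xyz":[0,0,0],"angular":[0,0,0]}]'
```

```text
time: 38.55
tool_pos: [598.2, -66.9, 177.1]
orientation: [-180.0, 0.1, 0.0]
contact_force: [0.4, 0.2, 0.1]
gripper_width: 0.702
finger_force: 27.7
time: 38.95
tool_pos: [599.0, -67.1, 176.9]
orientation: [180.0, -0.1, 0.0]
contact_force: [-1.2, 0.5, 3.8]
gripper_width: 0.702
finger_force: 27.9
time: 39.25
tool_pos: [599.3, -67.2, 176.8]
orientation: [180.0, -0.1, 0.0]
contact_force: [-1.3, 1.2, 7.8]
gripper_width: 0.704
finger_force: 28.3
```

Seated. I'll release, rise, check the stack, and locate the lid again since it may have been knocked.

```bash
python3 -m crank '[{"xyz":[0,0,0],"angular":[0,0,0]},{"xyz":[0,0,0],"angular":[0,0,0]},{"xyz":[0,0,0],"angular":[0,0,0]},{"xyz":[0,0,-0.2],"angular":[0,0,0]},{"xyz":[0,0,-0.4],"angular":[0,0,0]}]' 1
python3 -m crank '[{"xyz":[0,0,-1],"angular":[0,0,0]},{"xyz":[0,0,-1],"angular":[0,0,0]},{"xyz":[0,0,-1],"angular":[0,0,0]},{"xyz":[0,0,-1],"angular":[0,0,0]},{"xyz":[0,0,0],"angular":[0,0,0]}]'
python3 -m crank '[{"xyz":[0,0,0],"angular":[0,0,0]},{"xyz":[0,0,0],"angular":[0,0,0]}]'
python3 st.py wrist top
python3 - <<'E'
from h import *
c=get_calibration("top"); p,d=capture("top"); cv2.imwrite("pics/top5.png",p[:,:,::-1])
for m,s in blobs(mask(p,*COL["orange"]),100):
    v,u=np.nonzero(m); P=ray(c,u,v,14); print(s,cv2.minEnclosingCircle(P[:,:2].astype(np.float32)))
E
```

```text
time: 39.75
tool_pos: [598.1, -66.9, 186.8]
orientation: [-180.0, 0.1, 0.0]
contact_force: [0.6, -0.8, -0.2]
gripper_width: 1.0
finger_force: 0.0
time: 40.25
tool_pos: [600.4, -67.5, 271.5]
orientation: [179.9, -0.4, 0.0]
contact_force: [1.4, -1.5, 0.0]
gripper_width: 0.995
finger_force: 0.0
time: 40.45
tool_pos: [598.0, -66.8, 266.0]
orientation: [-180.0, 0.1, 0.0]
contact_force: [0.8, -0.9, 0.1]
gripper_width: 0.999
finger_force: 0.0
wrist 9001 z 183.3 x 598.6 y -67.5 r 30.9
top 599 z 185.0 x 595.6 y -66.5 r 30.6
[597.9 -66.9 265.8]
[473 149  23  22 338] ((725.7356567382812, -439.8524475097656), 29.59564208984375)
[456 254  24  23 367] ((456.8797302246094, -378.3531799316406), 29.188936233520508)
```

View pics/top5.png

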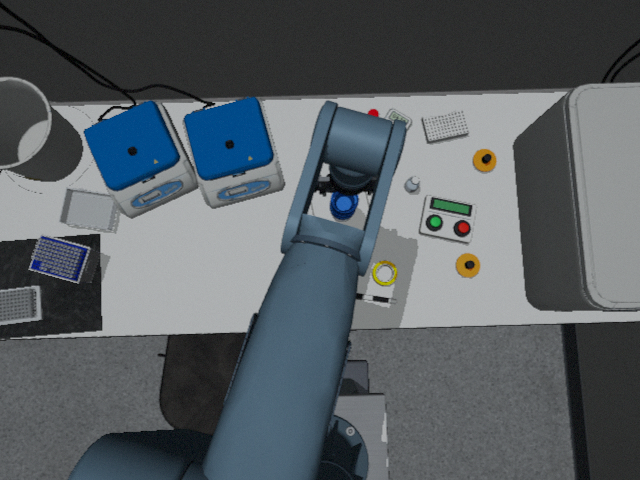

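The lid has been knocked. It is now at pixel (468,265), about (457,-378). The other lid (484,160) is unmoved, and the stack stands at the right height of 184 mm. I'll move above the lid and look.

```bash
python3 -m crank '[{"xyz":[-0.45,1,0],"angular":[0,0,0]},{"xyz":[-0.45,1,0],"angular":[0,0,0]},{"xyz":[-0.45,1,0],"angular":[0,0,0]},{"xyz":[-0.45,1,0],"angular":[0,0,0]},{"xyz":[-0.45,1,0],"angular":[0,0,0]}]' 0.06
python3 -m crank '[{"xyz":[-0.45,1,0],"angular":[0,0,0]},{"xyz":[-0.45,1,0],"angular":[0,0,0]},{"xyz":[-0.45,1,0],"angular":[0,0,0]},{"xyz":[-0.45,1,0],"angular":[0,0,0]},{"xyz":[-0.45,1,0],"angular":[0,0,0]}]'
python3 -m crank '[{"xyz":[-0.45,1,0.8],"angular":[0,0,0]},{"xyz":[-0.45,1,0.8],"angular":[0,0,0]},{"xyz":[-0.45,1,0.8],"angular":[0,0,0]},{"xyz":[-0.45,1,0.8],"angular":[0,0,0]},{"xyz":[-0.45,1,0.8],"angular":[0,0,0]}]'
python3 -m crank '[{"xyz":[-0.23,0.57,0],"angular":[0,0,0]},{"xyz":[0,0,0],"angular":[0,0,0]},{"xyz":[0,0,0],"angular":[0,0,0]},{"xyz":[0,0,0],"angular":[0,0,0]}]'
cat > lid.py <<'E'
from h import *
c=get_calibration("wrist"); p,d=capture("wrist"); W=cloud(c,d)
for m,s in blobs(mask(p,*COL["orange"]),300):
    v,u=np.nonzero(m); z0=np.median(W[m][:,2]); P=ray(c,u,v,z0); print("disc",s,z0,cv2.minEnclosingCircle(P[:,:2].astype(np.float32)))
    P0=W[m].mean(0)
    k=(np.hypot(W[...,0]-P0[0],W[...,1]-P0[1])<30)&(abs(W[...,2]-z0-24)<5)&(p.max(2)<90)
    if k.sum()>20: print("knob",k.sum(),W[k].min(0).round(1),W[k].max(0).round(1))
cv2.imwrite("pics/lid_w%d.png"%(readout.read_state()["time"]*100),p[:,:,::-1]); print(readout.read_state()["tool_pos"])
E
python3 lid.py
```

```text
time: 41.1
tool_pos: [553.0, -167.6, 266.5]
orientation: [-180.0, 0.1, 0.0]
contact_force: [0.1, -0.0, -0.6]
gripper_width: 0.533
finger_force: 0.0
time: 41.6
tool_pos: [508.0, -267.7, 266.5]
orientation: [-180.0, 0.1, 0.0]
contact_force: [0.2, -0.3, -0.4]
gripper_width: 0.527
finger_force: 0.0
time: 42.1
tool_pos: [463.0, -367.6, 185.9]
orientation: [-180.0, 0.0, 0.0]
contact_force: [0.9, 0.2, 0.4]
gripper_width: 0.528
finger_force: 0.0
time: 42.5
tool_pos: [460.0, -378.0, 188.3]
orientation: [180.0, -0.1, 0.1]
contact_force: [-0.6, -0.9, 0.3]
gripper_width: 0.53
finger_force: 0.0
disc [ 284  182   71   70 3327] 13.113866260764155 ((458.6542663574219, -379.7139587402344), 29.57451629638672)
knob 508 [ 449.9 -388.9   32.2] [ 468.6 -370.5   39.1]
[ 459.97040543 -377.89187228  188.23857005]
```

```bash
python3 -m crank '[{"xyz":[0,0.04,1],"angular":[0,0,0]},{"xyz":[0,0,1],"angular":[0,0,0]},{"xyz":[0,0,1],"angular":[0,0,0]},{"xyz":[0,0,1],"angular":[0,0,0]},{"xyz":[0,0,1],"angular":[0,0,0]}]'
python3 -m crank '[{"xyz":[0,0,1],"angular":[0,0,0]},{"xyz":[0,0,0.9],"angular":[0,0,0]},{"xyz":[0,0,0.5],"angular":[0,0,0]},{"xyz":[0,0,0.3],"angular":[0,0,0]},{"xyz":[0,0,0],"angular":[0,0,0]}]'
python3 -m crank '[{"xyz":[0,0,0],"angular":[0,0,0]},{"xyz":[0,0,0],"angular":[0,0,0]}]'
```

```text
time: 43.05
tool_pos: [459.9, -378.7, 87.3]
orientation: [180.0, -0.0, 0.1]
contact_force: [-0.1, 0.0, -0.3]
gripper_width: 0.531
finger_force: 0.0
time: 43.55
tool_pos: [459.3, -378.8, 33.1]
orientation: [-180.0, 0.0, 0.1]
contact_force: [0.2, -0.1, -0.1]
gripper_width: 0.53
finger_force: 0.0
time: 43.75
tool_pos: [459.7, -379.9, 34.4]
orientation: [179.9, -0.1, 0.0]
contact_force: [0.2, -0.4, 0.8]
gripper_width: 0.529
finger_force: 0.0
```

```bash
python3 -m crank '[{"xyz":[0,0,0.15],"angular":[0,0,0]},{"xyz":[0,0,0],"angular":[0,0,0]}]'
python3 -m crank '[{"xyz":[0,0,0],"angular":[0,0,0]},{"xyz":[0,0,0],"angular":[0,0,0]},{"xyz":[0,0,0],"angular":[0,0,0]},{"xyz":[0,0,0],"angular":[0,0,0]},{"xyz":[0,0,0],"angular":[0,0,0]}]' -1 25
python3 -m crank '[{"xyz":[0,0,0],"angular":[0,0,0]},{"xyz":[0,0,0],"angular":[0,0,0]}]'
```

```text
time: 43.95
tool_pos: [459.2, -379.3, 30.4]
orientation: [180.0, -0.0, 0.0]
contact_force: [-0.8, -0.3, 0.6]
gripper_width: 0.525
finger_force: 0.0
time: 44.45
tool_pos: [459.3, -379.4, 30.5]
orientation: [180.0, -0.0, 0.0]
contact_force: [0.2, -0.2, 0.8]
gripper_width: 0.226
finger_force: 24.6
time: 44.65
tool_pos: [459.2, -379.4, 30.4]
orientation: [180.0, -0.0, 0.0]
contact_force: [-0.4, -0.4, 2.6]
gripper_width: 0.221
finger_force: 24.6
```

```bash
python3 -m crank '[{"xyz":[0,0,-0.5],"angular":[0,0,0]},{"xyz":[0,0,-1],"angular":[0,0,0]},{"xyz":[0,0,-1],"angular":[0,0,0]},{"xyz":[0,0,-1],"angular":[0,0,0]},{"xyz":[0,0,-1],"angular":[0,0,0]}]'
python3 -m crank '[{"xyz":[0,0,-1],"angular":[0,0,0]},{"xyz":[0,0,-1],"angular":[0,0,0]},{"xyz":[0,0,-1],"angular":[0,0,0]},{"xyz":[0,0,-1],"angular":[0,0,0]},{"xyz":[0,0,-1],"angular":[0,0,0]}]'
python3 -m crank '[{"xyz":[0,-0.5,-1],"angular":[0,0,0]},{"xyz":[0.5,-0.9,-0.7],"angular":[0,0,0]},{"xyz":[0.5,-1,0],"angular":[0,0,0]},{"xyz":[0.5,-1,0],"angular":[0,0,0]},{"xyz":[0.5,-1,0],"angular":[0,0,0]}]'
python3 -m crank '[{"xyz":[0.5,-1,0],"angular":[0,0,0]},{"xyz":[0.5,-1,0],"angular":[0,0,0]},{"xyz":[0.5,-1,0],"angular":[0,0,0]},{"xyz":[0.5,-1,0],"angular":[0,0,0]},{"xyz":[0.5,-1,0],"angular":[0,0,0]}]'
python3 -m crank '[{"xyz":[0.5,-1,0],"angular":[0,0,0]},{"xyz":[0.5,-1,0],"angular":[0,0,0]},{"xyz":[0.5,-1,0],"angular":[0,0,0]},{"xyz":[0.5,-1,0],"angular":[0,0,0]},{"xyz":[0.4,-0.7,0],"angular":[0,0,0]}]'
python3 -m crank '[{"xyz":[0.05,-0.5,0],"angular":[0,0,0]},{"xyz":[0,0,0],"angular":[0,0,0]},{"xyz":[0,0,0],"angular":[0,0,0]},{"xyz":[0,0,0],"angular":[0,0,0]},{"xyz":[0,0,0],"angular":[0,0,0]}]'
python3 lid.py; python3 st.py top wrist; python3 -c "print(open('/dev/null').read())"
```

```text
time: 45.15
tool_pos: [459.0, -379.1, 121.5]
orientation: [-180.0, 0.0, 0.0]
contact_force: [0.2, -1.1, -0.5]
gripper_width: 0.225
finger_force: 24.5
time: 45.65
tool_pos: [459.0, -379.0, 221.6]
orientation: [-180.0, -0.0, 0.0]
contact_force: [-0.2, -0.3, 0.0]
gripper_width: 0.217
finger_force: 24.5
time: 46.15
tool_pos: [499.2, -290.3, 254.9]
orientation: [180.0, -0.0, 0.0]
contact_force: [-0.1, -0.1, -0.4]
gripper_width: 0.223
finger_force: 24.5
time: 46.65
tool_pos: [549.2, -190.2, 254.7]
orientation: [-180.0, 0.0, 0.0]
contact_force: [0.3, -0.1, -0.0]
gripper_width: 0.229
finger_force: 24.5
time: 47.15
tool_pos: [597.3, -95.8, 254.7]
orientation: [-180.0, 0.0, 0.1]
contact_force: [-0.5, -0.9, 1.4]
gripper_width: 0.219
finger_force: 24.5
time: 47.65
tool_pos: [597.8, -88.0, 254.3]
orientation: [180.0, 0.0, -0.0]
contact_force: [0.6, 0.6, -0.4]
gripper_width: 0.218
finger_force: 24.5
disc [ 246  227  144   87 6531] 237.0170382915542 ((597.8284301757812, -88.53514862060547), 30.296472549438477)
knob 3341 [ 586.5 -111.4  256. ] [609.8 -65.4 266. ]
disc [292 336  52  24 709] 237.00291448872412 ((573.7898559570312, -88.51536560058594), 11.659496307373047)
knob 1655 [586.5 -98.  256. ] [602.6 -78.9 266. ]
[597.81861717 -87.97733742 254.30043668]
top 403 z 185.6 x 590.0 y -62.1 r 28.6
wrist 4841 z 183.4 x 599.5 y -67.2 r 30.7
[597.9 -87.7 254.3]
```

```bash
python3 -m crank '[{"xyz":[0.05,-0.6,0],"angular":[0,0,0]},{"xyz":[0,-0.45,0],"angular":[0,0,0]},{"xyz":[0,0,0],"angular":[0,0,0]},{"xyz":[0,0,0],"angular":[0,0,0]}]'
python3 lid.py; python3 st.py wrist
python3 -m crank '[{"xyz":[0,0,0.8],"angular":[0,0,0]},{"xyz":[0,0,0.5],"angular":[0,0,0]},{"xyz":[0,0,0.3],"angular":[0,0,0]},{"xyz":[0,0,0],"angular":[0,0,0]},{"xyz":[0,0,0],"angular":[0,0,0]}]'
```

```text
time: 48.2
tool_pos: [599.1, -65.6, 254.4]
orientation: [180.0, -0.0, 0.1]
contact_force: [0.3, -0.6, 0.5]
gripper_width: 0.218
finger_force: 24.5
disc [ 247  228  143   85 6504] 237.0177963448475 ((599.491943359375, -66.06537628173828), 29.96802520751953)
knob 3358 [588.1 -88.9 256. ] [610.9 -42.9 266. ]
disc [292 336  52  24 705] 237.04701265543832 ((575.0587768554688, -66.09613800048828), 11.656319618225098)
knob 1701 [588.1 -75.5 256.2] [604.  -56.4 266. ]
[599.04301181 -65.88793085 254.30911818]
wrist 3182 z 183.5 x 605.3 y -67.8 r 29.3
[599.1 -66.1 254.3]
time: 48.8
tool_pos: [599.1, -66.4, 222.4]
orientation: [-180.0, -0.0, 0.0]
contact_force: [0.4, 0.1, -1.0]
gripper_width: 0.221
finger_force: 24.5
```

```bash
python3 -m crank '[{"xyz":[-0.02,0.03,0.2],"angular":[0,0,0]},{"xyz":[0,0,0.2],"angular":[0,0,0]},{"xyz":[0,0,0.2],"angular":[0,0,0]},{"xyz":[0,0,0.15],"angular":[0,0,0]},{"xyz":[0,0,0],"angular":[0,0,0]}]'
python3 -m crank '[{"xyz":[0,0,0.1],"angular":[0,0,0]},{"xyz":[0,0,0],"angular":[0,0,0]},{"xyz":[0,0,0],"angular":[0,0,0]}]'
```

```text
time: 49.3
tool_pos: [598.3, -66.7, 206.6]
orientation: [-180.0, 0.1, 0.0]
contact_force: [-0.5, 0.2, -0.3]
gripper_width: 0.217
finger_force: 24.5
time: 49.6
tool_pos: [598.7, -66.8, 205.3]
orientation: [180.0, -0.0, 0.0]
contact_force: [0.7, 0.5, 0.0]
gripper_width: 0.225
finger_force: 24.5
```

```bash
python3 -m crank '[{"xyz":[0,0,0.05],"angular":[0,0,0]},{"xyz":[0,0,0.03],"angular":[0,0,0]},{"xyz":[0,0,0],"angular":[0,0,0]},{"xyz":[0,0,0],"angular":[0,0,0]}]'
```

```text
time: 50.0
tool_pos: [599.0, -66.9, 204.4]
orientation: [180.0, -0.1, 0.0]
contact_force: [-0.8, 0.3, 4.8]
gripper_width: 0.22
finger_force: 24.9
```

Seated at the expected height with a contact force. Releasing, rising and checking.

```bash
python3 -m crank '[{"xyz":[0,0,-0.04],"angular":[0,0,0]},{"xyz":[0,0,0],"angular":[0,0,0]},{"xyz":[0,0,0],"angular":[0,0,0]},{"xyz":[0,0,-0.2],"angular":[0,0,0]},{"xyz":[0,0,-0.4],"angular":[0,0,0]}]' 0.06
python3 -m crank '[{"xyz":[0,0,-0.8],"angular":[0,0,0]},{"xyz":[0,0,-1],"angular":[0,0,0]},{"xyz":[0,0,-1],"angular":[0,0,0]},{"xyz":[0,0,-0.5],"angular":[0,0,0]},{"xyz":[0,0,0],"angular":[0,0,0]}]'
python3 -m crank '[{"xyz":[0,1,0],"angular":[0,0,0]},{"xyz":[0,1,0],"angular":[0,0,0]},{"xyz":[0,1,0],"angular":[0,0,0]},{"xyz":[0,1,0],"angular":[0,0,0]},{"xyz":[0,1,0],"angular":[0,0,0]}]' -1
python3 -m crank '[{"xyz":[0,0,0],"angular":[0,0,0]},{"xyz":[0,0,0],"angular":[0,0,0]},{"xyz":[0,0,0],"angular":[0,0,0]}]'
python3 lid.py; mv pics/lid_w5*.png pics/after.png; ls pics
```

```text
time: 50.5
tool_pos: [598.1, -66.7, 216.0]
orientation: [-180.0, 0.1, 0.0]
contact_force: [0.2, 0.6, 0.5]
gripper_width: 0.535
finger_force: 0.0
time: 51.0
tool_pos: [599.7, -67.1, 285.4]
orientation: [179.9, -0.3, 0.0]
contact_force: [0.5, -0.3, 0.3]
gripper_width: 0.53
finger_force: 0.0
time: 51.5
tool_pos: [598.2, -167.5, 281.5]
orientation: [-180.0, 0.1, 0.0]
contact_force: [0.5, 0.0, 0.2]
gripper_width: -0.001
finger_force: 0.0
time: 51.8
tool_pos: [598.6, -166.2, 282.2]
orientation: [-180.0, 0.0, 0.0]
contact_force: [0.5, 0.4, -0.2]
gripper_width: 0.001
finger_force: 0.0
disc [ 568   32   64   66 2511] 13.060768568905246 ((728.1373291015625, -440.4889831542969), 30.147624969482422)
knob 430 [ 718.8 -450.5   32.1] [ 737.3 -430.6   39.2]
disc [ 109  195   98   93 5601] 187.10359151358563 ((598.675048828125, -67.78731536865234), 30.083446502685547)
knob 999 [589.1 -77.7 206.1] [608.5 -58.2 212.9]
[ 598.67287616 -166.05305632  282.34770118]
after.png
lid_w4255.png
lid_w4770.png
lid_w4825.png
lids.png
scene0.npy
scene0.png
top0.npy
top0.png
top3.png
top5.png
w1.png
w2.png
wrist3.png
```

View pics/after.png

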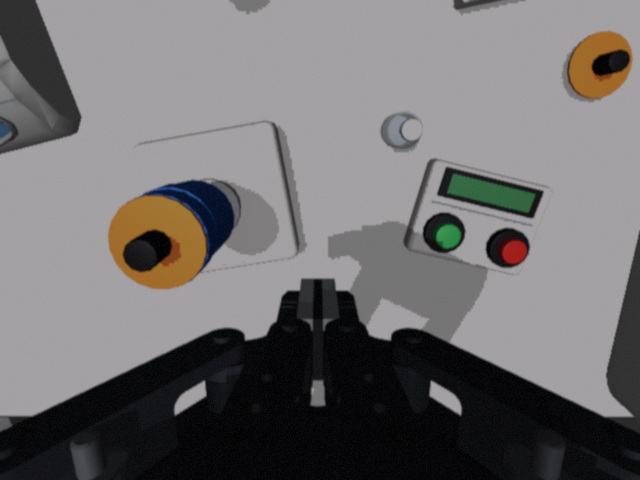

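The stack is straight, with the orange lid seated level: disc at (160,240), disc top at 187 mm. The red key is at (515,252). Moving to it.

```bash
python3 -m crank '[{"xyz":[-0.5,1,0],"angular":[0,0,0]},{"xyz":[-0.5,1,0],"angular":[0,0,0]},{"xyz":[-0.5,1,0],"angular":[0,0,0]},{"xyz":[-0.5,1,0],"angular":[0,0,0]},{"xyz":[-0.5,1,0],"angular":[0,0,0]}]'
python3 -m crank '[{"xyz":[0,1,0],"angular":[0,0,0]},{"xyz":[0,1,0],"angular":[0,0,0]},{"xyz":[0,1,0],"angular":[0,0,0]},{"xyz":[0,1,0],"angular":[0,0,0]},{"xyz":[0,0.87,0.5],"angular":[0,0,0]}]'
python3 -m crank '[{"xyz":[0,0,1],"angular":[0,0,0]},{"xyz":[0,0,1],"angular":[0,0,0]},{"xyz":[0,0,1],"angular":[0,0,0]},{"xyz":[0,0,1],"angular":[0,0,0]},{"xyz":[0,0,1],"angular":[0,0,0]}]'
python3 -m crank '[{"xyz":[0,0,1],"angular":[0,0,0]},{"xyz":[0,0,1],"angular":[0,0,0]},{"xyz":[0,0,1],"angular":[0,0,0]},{"xyz":[0,0,0.5],"angular":[0,0,0]},{"xyz":[0,0,0],"angular":[0,0,0]}]'
python3 -m crank '[{"xyz":[0,0,0],"angular":[0,0,0]},{"xyz":[0,0,0],"angular":[0,0,0]},{"xyz":[0,0,0],"angular":[0,0,0]}]'
python3 - <<'E'
from h import *
c=get_calibration("wrist"); p,d=capture("wrist")
for m,s in blobs(mask(p,*COL["red"]),200):
    v,u=np.nonzero(m);P=ray(c,u,v,50);print(s,cv2.minEnclosingCircle(P[:,:2].astype(np.float32)))
E
```

```text
time: 52.35
tool_pos: [548.6, -266.7, 282.6]
orientation: [-180.0, -0.0, 0.1]
contact_force: [-0.3, 0.0, -0.6]
gripper_width: -0.001
finger_force: 0.0
time: 52.85
tool_pos: [549.6, -366.6, 273.6]
orientation: [179.9, -0.1, 0.0]
contact_force: [0.5, 0.3, 0.2]
gripper_width: -0.0
finger_force: 0.0
time: 53.35
tool_pos: [548.6, -364.7, 170.5]
orientation: [-180.0, 0.0, 0.0]
contact_force: [1.0, -0.1, 0.4]
gripper_width: 0.001
finger_force: 0.0
time: 53.85
tool_pos: [547.6, -363.6, 99.8]
orientation: [-179.8, 0.2, 0.0]
contact_force: [-0.1, 0.2, 0.1]
gripper_width: 0.0
finger_force: 0.0
time: 54.15
tool_pos: [549.4, -364.9, 103.8]
orientation: [179.9, -0.1, 0.0]
contact_force: [-0.2, -0.1, 0.4]
gripper_width: -0.001
finger_force: 0.0
[ 292  244   48   37 1404] ((550.0557250976562, -364.51708984375), 12.406429290771484)
```

```bash
python3 -m crank '[{"xyz":[0,-0.03,0.8],"angular":[0,0,0]},{"xyz":[0,0,0.8],"angular":[0,0,0]},{"xyz":[0,0,0.2],"angular":[0,0,0]},{"xyz":[0,0,0],"angular":[0,0,0]},{"xyz":[0,0,0],"angular":[0,0,0]}]'
python3 -m crank '[{"xyz":[0,0,0.1],"angular":[0,0,0]},{"xyz":[0,0,0.1],"angular":[0,0,0]},{"xyz":[0,0,0.1],"angular":[0,0,0]},{"xyz":[0,0,0],"angular":[0,0,0]},{"xyz":[0,0,0],"angular":[0,0,0]}]'
```

```text
time: 54.7
tool_pos: [548.7, -363.6, 66.2]
orientation: [-180.0, 0.0, 0.0]
contact_force: [0.2, 0.3, 0.0]
gripper_width: 0.001
finger_force: 0.0
time: 55.2
tool_pos: [549.2, -364.0, 61.0]
orientation: [179.9, -0.1, 0.0]
contact_force: [0.8, 0.1, 3.0]
gripper_width: 0.0
finger_force: 1.2
```

Now for the remaining travel, then lift and check.

```bash
python3 -m crank '[{"xyz":[0,0,0.08],"angular":[0,0,0]},{"xyz":[0,0,0.06],"angular":[0,0,0]},{"xyz":[0,0,0],"angular":[0,0,0]},{"xyz":[0,0,0],"angular":[0,0,0]}]'
python3 -m crank '[{"xyz":[0,0,-0.3],"angular":[0,0,0]},{"xyz":[0,0,-0.8],"angular":[0,0,0]},{"xyz":[0,0,-1],"angular":[0,0,0]},{"xyz":[0,0,-1],"angular":[0,0,0]},{"xyz":[0,0,-1],"angular":[0,0,0]}]'
python3 -m crank '[{"xyz":[0,0,-1],"angular":[0,0,0]},{"xyz":[0,0,-1],"angular":[0,0,0]},{"xyz":[0,0,-1],"angular":[0,0,0]},{"xyz":[0,0,0],"angular":[0,0,0]},{"xyz":[0,0,0],"angular":[0,0,0]}]'
python3 -m crank '[{"xyz":[0,0,0],"angular":[0,0,0]},{"xyz":[0,0,0],"angular":[0,0,0]},{"xyz":[0,0,0],"angular":[0,0,0]}]'
python3 - <<'E'
from h import *
p,d=capture("top"); cv2.imwrite("pics/end.png",p[:,:,::-1])
E
```

```text
time: 55.6
tool_pos: [549.1, -364.0, 58.1]
orientation: [180.0, -0.1, 0.0]
contact_force: [0.6, -1.0, 4.3]
gripper_width: 0.001
finger_force: 2.1
time: 56.1
tool_pos: [548.2, -363.1, 140.9]
orientation: [-179.9, 0.1, 0.0]
contact_force: [-0.0, -0.3, -0.3]
gripper_width: -0.002
finger_force: 0.0
time: 56.6
tool_pos: [548.5, -363.4, 199.9]
orientation: [180.0, 0.0, 0.0]
contact_force: [-0.4, 0.3, 0.7]
gripper_width: -0.003
finger_force: 0.0
time: 56.9
tool_pos: [548.3, -363.2, 198.4]
orientation: [-179.9, 0.1, 0.0]
contact_force: [-1.0, 0.9, -0.3]
gripper_width: -0.003
finger_force: 0.0
```

View pics/end.png

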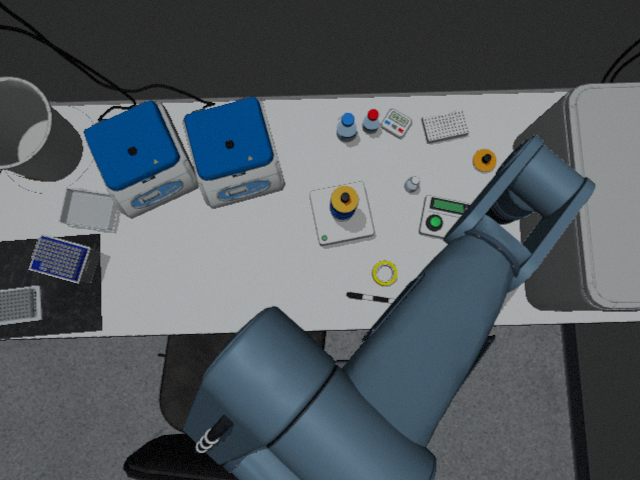

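The red key was pressed fully: 4.3 N, about 5.9 mm of travel. The stack with its lid stands on the pan at (344,203), no cups are left on the worktop, and the tape, bottle and marker are where they were. Handing in.

```bash
python3 -c "
from bench import workorder
print(workorder.finish_job())"
```

```text
the job is handed in; nothing more can be done
None
```

I zeroed the balance with the pan empty, nested all four blue cups on it with the correct orange lid on top, pressed the red key, and handed the job in after about 57 s; the hand-in gave no verdict.

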